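Set the sample jars to dry in the ventilated bay

ROBOT

A 6-joint arm with a two-finger parallel gripper is mounted at the origin on a cart in front of the work surface, level with it; the furniture and walls round the work are solid. World frame = base frame: x ahead of the robot, y to its left, z up, the work surface at z = 0. Lengths are in mm, angles in rad, forces in N, time in s.
With the tool pointing down it reaches from about 275 to 725 mm from the base axis. Payload 5.6 kg.
Tool frame: the origin (TCP) lies midway between the tips of the shut fingers; the grasp point (between the pads) lies 19 mm behind it; z points along the fingers, y is the direction in which the jaws open and shut (so a half turn about z gives the same grasp; the last joint's range is limited). The gripper opens to 85 mm and grips with 20 to 120 N. Pads are 22 mm wide; open, the fingers measure 114 mm over their backs; the gripper's body (76 mm by 85 mm) begins 54 mm behind the grasp point. The pads swing forward as they close: fully open they stand 13 mm farther back than shut.
Start: joints at [1.554, 0.255, 0.108, 0, -1.424, -0.285], TCP at [163.454, 525.143, 231.283] pointing down, gripper open.
Joint ranges: [-2.95, 2.95], [-1.21, 1.97], [-1.09, 1.5], [-2.87, 1.71], [-2.94, -0.07], [-3.05, 3.05]. Speed limits (rad/s): [2.57, 2.57, 3.14, 3.14, 3.14, 3.14].

INTERFACE

Orientations are given as a unit quaternion [x, y, z, w].
In Python, from plant import r gives the robot as it stands.
- The arm moves only by the tool apply_moves, never from a script. Its arguments are lists of equal length, an entry for each row: "grip": the closure, from 0 (fully open) to 1 (shut); "delta_pos": the shift along the world's x, y, z in m, a list of three; "twist": the turn, a rotation vector about the world's x, y, z in degrees, a list of three. In form: {"grip": [grip, ...], "delta_pos": [[tx, ty, tz], ...], "twist": [[wx, wy, wz], ...]}. A call has exactly 10 rows; each row is the pose to reach, as a shift and turn from the pose measured when the call began; what a row does not reach only later rows make up. A row lasts 1/8 s, in which the tool goes at most 62.5 mm and 10.7 degrees, less where a joint would pass 70% of its speed; a pose out of reach is approached as far as the arm can. A call with a gripper value outside its range is refused whole. The fingers move at their own pace and stop on an object; "grip_force" is the grip in N (left out, the last holds). Time passes only in rows, so rows that repeat a pose let the fingers close, or fill a call up. It gives the time, the measured TCP pose, the force and the opening at its end, in the units of the state.
- r.read_state(): the state, without advancing time (a new reading comes with each control period).
- r.grab_frame(name): name is "side" or "top"; returns the picture (480x640x3 uint8, red, green, blue); there is no depth.
- r.camera_info(name): a dict with "K" (3x3 intrinsics, pixels), "xyz" and "attitude" of the camera in the world. Camera axes: x right, y up, looking along -z (the intrinsics and any distortion apply to the point x, -y, -z); pixel columns grow to the right and rows downward; lengths in mm; the calibration is good to about 2 mm. A picture is of the moment at which its call begins. camera_info takes no time and is no camera call.
- r.finish_job(): hands the job in, once; it reports no verdict.
The state is a dict: "time_s": time; "joint_positions": joint angles; "joint_vel": joint speeds; "joint_torque": joint torques, N m; "position": TCP position; "tool_rot": TCP orientation; "wrist_force": force on the tool from outside, world axes, zero at the start; "moment": the same for the moment, N m; "gripper_width": finger opening in mm.
Only numpy, scipy, OpenCV 4.12 (cv2) and the standard library are available. Lean on these libraries where they do the work, as an engineer would, in place of code of your own. Each camera call takes 0.05 s, during which the arm holds its last target.

TASK

Get the drying bay going: first take the snap cutter out of the bay and lay it on the orange field notebook, then stand all the sample jars upright in the bay. After that set the bay's gate ajar by dropping the middle hole of its stay arm right down over the fixed peg, and last push the fan slider along its track until its grip is level with the steel pointer clip. Do not knock over the dropper bottle.

Things in the scene. Friction and masses are not known exactly. Their poses are not given: they have to be found in the camera images.
- bay: open-topped plywood drying bay, 210 mm deep (x) by 260 mm wide (y), fixed. Origin under the centre of its floor on the table; its x points from the gate (front, -x) to the back wall, y to the left seen from the front, z up. Floor top 6 mm above the table; clear inside x -95..95, y -120..120 mm; side walls 10 mm thick, tops at 70 mm; back wall top at 80 mm, with a fan guard on its inner face (6 mm thick). The front is closed by the gate alone.
- gate (a joint): gate hinge (rad): 0 shut, grows to 1.3 as the gate opens to the front (turns counter-clockwise seen from above). Light friction (0.03 N m), stays where left. The leaf is 10 mm thick, 243 mm long from the hinge axis, top at 64 mm; it stands at the bay's front, along the bay's +y when shut.
- gate_hinge (a point): top of the gate's vertical hinge axis, at the front end of the bay's right-hand (-y) wall: bay frame x -100, y -125 mm
- stay_pivot (a point): middle of the stay arm's thickness at its pivot on the gate's top edge, 130 mm from the hinge axis, 81 mm above the table. The aluminium stay arm is a flat bar 26 mm wide, 6 mm thick, its underside 78 mm above the table when level, and runs from here over the three holes to the round grip. It swings freely about the vertical and can be lifted at the far end; it falls back to level.
- stay_swing (a joint): swing of the stay arm on the gate (rad): 0 = folded along the gate and pointing to the hinge and past it, positive = counter-clockwise seen from above; very light friction
- stay_lift (a joint): lift of the stay arm (rad): 0 = level and down (stop), grows to 0.5 as the far end is raised; it falls by its own weight (120 g). Lying on top of the peg it reads 0.05 or more.
- stay_hole1 (a point): centre of the stay's first hole, 170.6 mm from the pivot; all holes 13 mm across; on the peg it holds the gate at about 0.175 rad
- stay_hole2 (a point): centre of the stay's middle hole, 189.7 mm from the pivot; on the peg it holds the gate at about 0.49 rad
- stay_hole3 (a point): centre of the stay's third hole (next to the grip), 207.3 mm from the pivot; on the peg it holds the gate at about 0.87 rad
- stay_grip (a point): middle of the black upright round grip at the stay's free end, 18 mm in diameter, 40 mm tall (84 to 124 mm above the table when level; this point at 106 mm), on the bar 240 mm from the pivot. Pinch it from above; pulling it moves gate and stay together.
- peg_tip (a point): tip of the fixed upright steel peg, 9 mm in diameter with a round tip, on top of the bay's right-hand (-y) wall 90 mm behind the gate hinge (bay frame x -10, y -125); the tip is 94.5 mm above the table. The peg stands 16.5 mm proud of a 20 mm wide boss whose top is 78 mm above the table.
- fan (a joint): fan slider position along its track (m): 0 at its right-hand (-y) end, 0.12 at the left-hand (+y) end; friction about 1.5 N, stays where left
- fan_top (a point): centre of the top face of the slider's black grip, 54.5 mm above the table; the grip is a block 28 mm across the track (x), 20 mm along it (y) and 40 mm tall, on an aluminium track 40 by 170 mm, 14 mm high, fixed to the table
- clip: steel pointer clip, fixed to the table beside the track on the robot's side; origin on the table under it, x across the track towards it, y along the track in the slider's positive direction. 10 mm wide along y, 26 mm tall; its pointer reaches over the track's edge. The slider is right when its grip's centre is level with it along y.
- cutter: black snap cutter, lies in the bay at the start; 150 mm long along its y, 21 mm wide (x), 6 mm thick with a 14 mm high thumb slider 20 mm along +y from the middle; origin under its centre, 75 g
- orange_folder: orange field notebook lying fixed on the table, 131 mm (x) by 190 mm (y), 8 mm thick; origin under its centre
- jar_1: amber glass sample jar with a white screw lid, 58 mm in diameter, 50 mm tall, about 150 g, standing on the table; origin under its centre, z up. From two to four jars are present.
- jar_2: amber glass sample jar with a white screw lid, 58 mm in diameter, 50 mm tall, about 150 g, standing on the table; origin under its centre, z up. From two to four jars are present.
- jar_3: amber glass sample jar with a white screw lid, 58 mm in diameter, 50 mm tall, about 150 g, standing on the table; origin under its centre, z up. From two to four jars are present.
- jar_4: amber glass sample jar with a white screw lid, 58 mm in diameter, 50 mm tall, about 150 g, standing on the table; origin under its centre, z up. From two to four jars are present.
- dropper_bottle: white dropper bottle, 49 mm in diameter, 176 mm tall, standing to the left of the bay; bystander; origin under its centre, z up
Not all that is in view belongs to the job. Leave any brown look-alike of the jar_1 alone.

How it is judged:
By the outcome, as a careful person would: the job done as asked, in the order asked, and still so for the second after the job is handed in, with the robot touching nothing.
Of jar_1, jar_2, jar_3, jar_4 only 2 to 4 are there at a start; the rules pass over those that are not, and their reading is None.
At some moment in a run one of jar_1, jar_2, jar_3, jar_4, cutter may be knocked a few centimetres aside while the robot is not near it.
Once in a run the grip may slacken for a moment while it holds something.
It also fails if it takes over 210 s, if anything falls off the work surface, if the arm or the gripper's body presses on something with over 40 N, if the wrist force passes 120 N, or if a joint passes its speed limit or range.

## Working session

There is one attempt and no reset: what is moved stays moved. The work goes in short steps, Python scripts to look and compute and a tool call to move; the robot and the scene stay as the last step left them, time stands still between calls to the robot, and variables do not carry over. Pictures are saved under pics/ and viewed, and the job is handed in when it is done.

Besides the shell and the picture viewer there is one more tool, called as name(argument=value, ...), one argument or row to a line, values as JSON. apply_moves: Moves the arm, as the interface text tells. Its arguments: {"type":"object","properties":{"grip":{"type":"array","items":{"type":"number"}},"delta_pos":{"type":"array","items":{"type":"array","items":{"type":"number"}}},"twist":{"type":"array","items":{"type":"array","items":{"type":"number"}}},"grip_force":{"type":"number"}},"required":["grip","delta_pos","twist"]}

```bash
ls; mkdir -p pics
python3 - <<'E'
from plant import r
import cv2
print(r.read_state())
for n in("side","top"):
    print(n,r.camera_info(n))
    cv2.imwrite(f"pics/{n}0.png",cv2.cvtColor(r.grab_frame(n),cv2.COLOR_RGB2BGR))
E
```

```text
pics
{'time_s': 0.0, 'joint_positions': array([ 1.55364135e+00,  2.55739002e-01,  1.07009624e-01, -4.95818242e-04,
       -1.42388741e+00, -2.84587396e-01]), 'joint_vel': array([-0.00015638, -0.00022107,  0.00047676,  0.00049316,  0.00038244,
       -0.00163861]), 'joint_torque': array([ 2.93355752e-04, -3.86631203e+01,  2.37939191e+01,  5.36539122e+00,
       -6.26817753e-03,  1.14163970e-05]), 'position': array([163.24714313, 524.69804959, 230.39880315]), 'tool_rot': array([ 9.88634586e-01, -1.50335512e-01, -1.21666323e-04,  9.34796873e-04]), 'wrist_force': array([1.02767175, 0.02081388, 0.57327909]), 'moment': array([-0.01205668,  0.00695528,  0.01635503]), 'gripper_width': 85.2168717215781}
side {'K': array([[520.19918473,   0.        , 328.39476816],
       [  0.        , 520.19918473, 237.07584877],
       [  0.        ,   0.        ,   1.        ]]), 'xyz': array([  370.14239125, -1178.22740074,   891.41934344]), 'attitude': array([ 0.46299909, -0.02396719, -0.0607611 ,  0.88394881])}
top {'K': array([[513.27661527,   0.        , 311.22906537],
       [  0.        , 513.27661527, 238.24531836],
       [  0.        ,   0.        ,   1.        ]]), 'xyz': array([ 351.92825402,  -13.35349257, 1412.31288019]), 'attitude': array([ 0.0420465 , -0.04562129, -0.69616953,  0.71519143])}
```

View pics/side0.png

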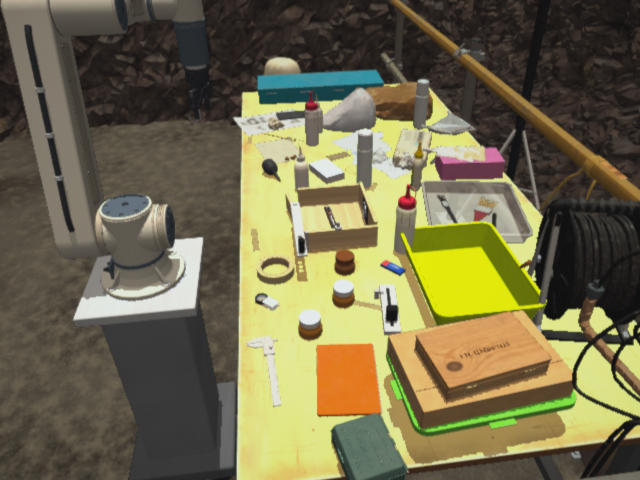

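View pics/top0.png

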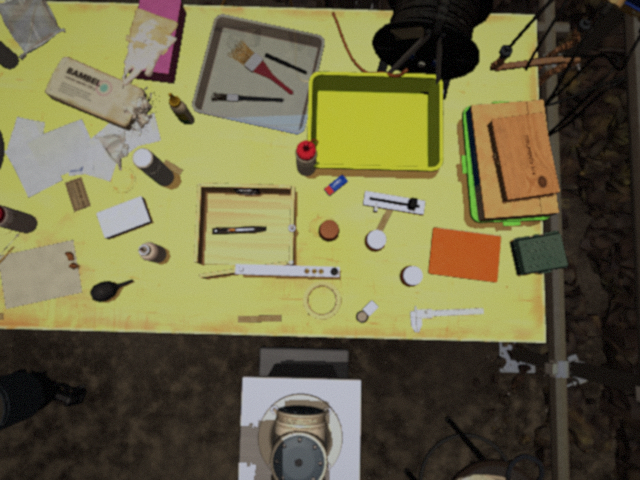

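The side view shows the arm on the left, the bay at (333,216), and two white-lid jars at (343,292) and (310,322) beside a brown-lid one at (345,261). In the top view the jars are at (375,240) and (412,275), the brown-lid one at (329,230), and the cutter lies in the bay at (240,230). The stay is folded along the gate at (290,270), the slider is at (405,203), and the notebook is at (465,255).

```bash
cat > h.py <<'E'
from plant import r
import numpy as np, cv2
from scipy.spatial.transform import Rotation as R
C={n:r.camera_info(n) for n in("side","top")}
def ray(n,u,v):
    c=C[n];K=c["K"];d=np.array([(u-K[0,2])/K[0,0],-(v-K[1,2])/K[1,1],-1.])
    return np.array(c["xyz"]),R.from_quat(c["attitude"]).apply(d)
def onz(n,u,v,z):
    o,d=ray(n,u,v);return (o+d*(z-o[2])/d[2])
def proj(n,p):
    c=C[n];K=c["K"];q=R.from_quat(c["attitude"]).inv().apply(np.array(p,float)-c["xyz"])
    return np.array([K[0,2]+K[0,0]*q[0]/-q[2],K[1,2]-K[1,1]*q[1]/-q[2]])
def tri(a,b):
    (o1,d1),(o2,d2)=ray("top",*a),ray("side",*b)
    s=np.linalg.lstsq(np.c_[d1,-d2],o2-o1,rcond=None)[0]
    p,q=o1+d1*s[0],o2+d2*s[1];return (p+q)/2,np.linalg.norm(p-q)
def grab(n,tag=None):
    im=cv2.cvtColor(r.grab_frame(n),cv2.COLOR_RGB2BGR)
    if tag: cv2.imwrite(f"pics/{tag}.png",im)
    return im
def crop(im,x,y,w,h,s,fn):
    cv2.imwrite(f"pics/{fn}.png",cv2.resize(im[y:y+h,x:x+w],None,fx=s,fy=s,interpolation=cv2.INTER_CUBIC))
E
python3 - <<'E'
from h import *
t=cv2.imread("pics/top0.png");s=cv2.imread("pics/side0.png")
crop(t,190,175,160,120,5,"ct1");crop(t,310,160,200,150,4,"ct2");crop(s,235,140,160,150,4,"cs1");crop(s,240,230,170,150,4,"cs2")
E
```

```text
(no output)
```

View pics/ct1.png

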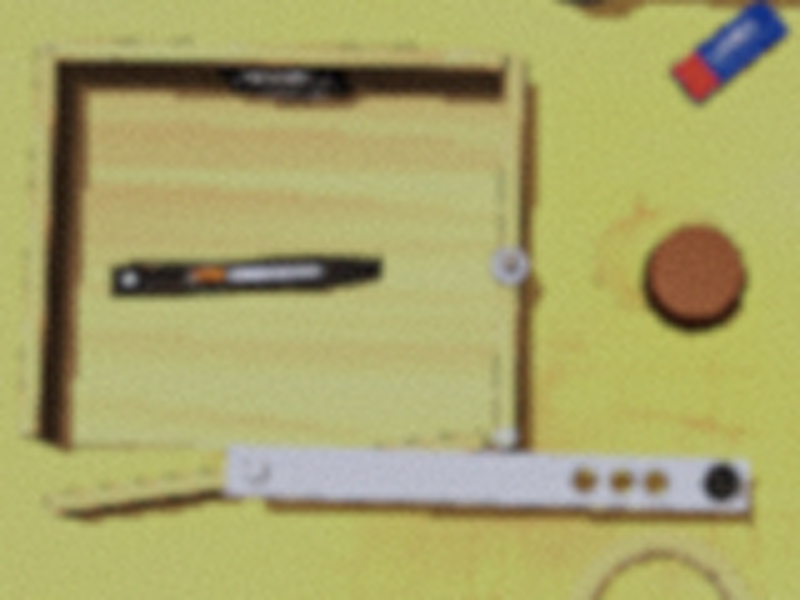

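View pics/ct2.png

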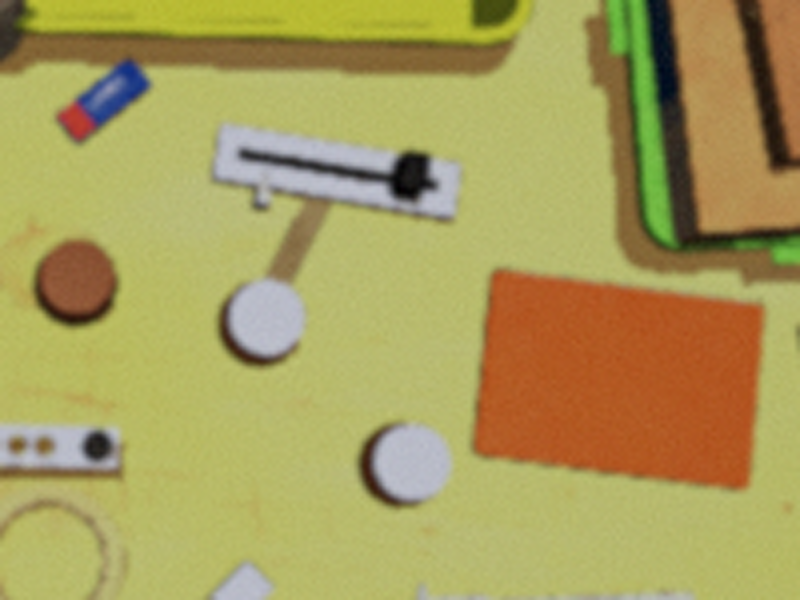

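View pics/cs1.png

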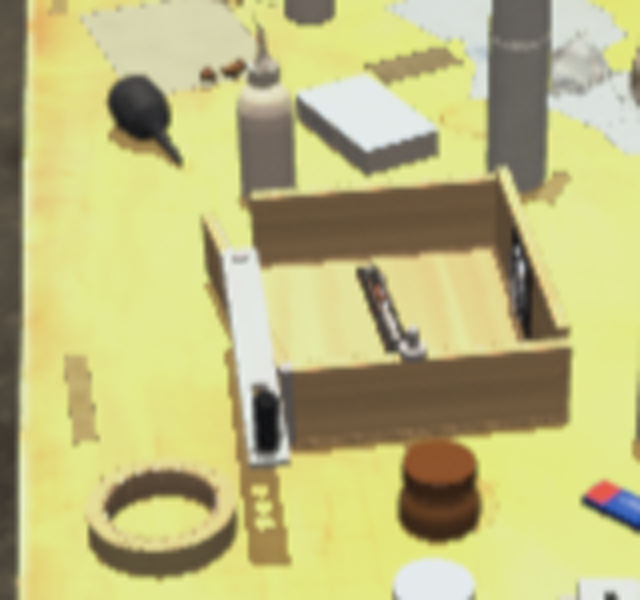

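View pics/cs2.png

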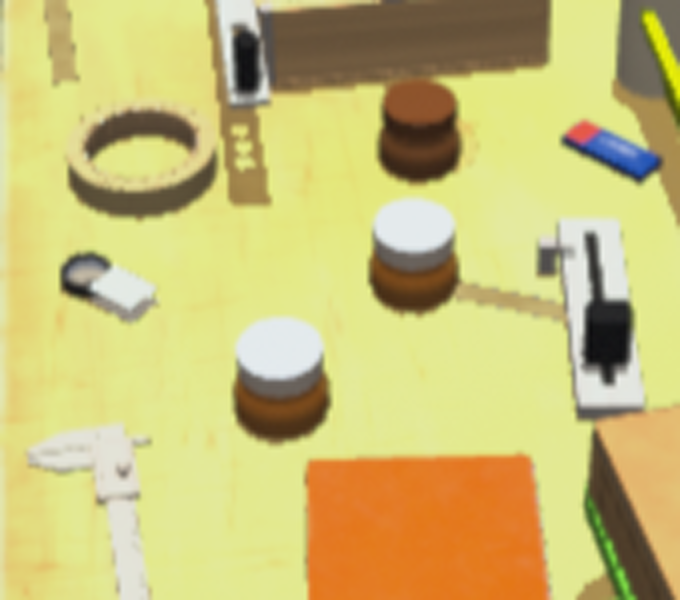

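The enlarged crops confirm the choice of jars. Two have white lids: top (375,240) and (412,275), side (343,292) and (310,322). The one at top (329,230), side (345,261) has a brown lid, so it is the look-alike and I'll leave it alone. Next I'll measure everything.

Run:
```python
from h import *
t=cv2.imread("pics/top0.png");s=cv2.imread("pics/side0.png")
def blobs(im,m,roi,amin,name):
    x,y,w,h=roi;M=np.zeros_like(m);M[y:y+h,x:x+w]=m[y:y+h,x:x+w]
    n,_,st,ce=cv2.connectedComponentsWithStats(M)
    for i in range(1,n):
        if st[i,4]>=amin: print(name,ce[i].round(1),st[i].tolist())
def hsv(im,lo,hi): return cv2.inRange(cv2.cvtColor(im,cv2.COLOR_BGR2HSV),lo,hi)
blobs(t,hsv(t,(0,0,150),(180,60,255)),(190,175,260,130),6,"top white")
blobs(s,hsv(s,(0,0,150),(180,60,255)),(240,180,180,170),6,"side white")
blobs(t,hsv(t,(0,0,0),(180,255,60)),(190,175,260,130),6,"top dark")
m=hsv(t,(3,150,120),(14,255,255));blobs(t,m,(400,210,120,90),100,"top orange")
m[:, :400]=0;m[:,515:]=0
c=max(cv2.findContours(m,0,2)[0],key=cv2.contourArea);bx=cv2.boxPoints(cv2.minAreaRect(c));P=np.array([onz("top",*p,8)[:2] for p in bx]);print("folder",P.round(1),P.mean(0))
pk=np.array(tri((292,227.4),(0,0))[0])
print("peg",onz("top",292,227.4,94),"hinge",onz("top",291,262.4,66))
```

```text
top white [384.8 200.7] [363, 191, 50, 22, 522]
top white [420.2 206.8] [414, 199, 12, 15, 108]
top white [290.7 227.5] [288, 224, 7, 8, 36]
top white [242.7 229.3] [237, 229, 15, 2, 21]
top white [376.7 238.5] [368, 229, 19, 20, 287]
top white [290.2 261.5] [288, 260, 5, 4, 16]
top white [281.7 269.7] [235, 263, 105, 14, 1002]
top white [338.1 268.4] [336, 267, 4, 5, 12]
top white [413. 275.] [404, 266, 19, 19, 294]
top white [371.5 302.8] [367, 300, 10, 5, 29]
side white [241.  189.5] [241, 186, 1, 8, 8]
side white [296.8 222.4] [290, 200, 15, 56, 401]
side white [406.5 210.7] [398, 208, 18, 5, 38]
side white [335.  223.2] [331, 215, 11, 14, 30]
side white [338.  221.8] [337, 221, 3, 3, 6]
side white [306.3 231.1] [305, 230, 4, 3, 9]
side white [240. 239.] [240, 236, 1, 7, 7]
side white [305.3 250.4] [303, 244, 5, 11, 21]
side white [240.  267.5] [240, 254, 1, 28, 28]
side white [342.9 285.9] [333, 279, 21, 14, 232]
side white [388.3 306.3] [375, 284, 26, 48, 515]
side white [269.3 302.1] [258, 296, 21, 14, 169]
side white [309.4 316.6] [299, 309, 22, 16, 283]
side white [262.1 342.5] [247, 336, 30, 14, 281]
top dark [228.2 204.2] [199, 188, 91, 75, 482]
top dark [373.5 198.7] [371, 198, 6, 2, 6]
top dark [407.1 203.3] [380, 199, 38, 11, 109]
top dark [257.7 229.1] [249, 227, 17, 6, 49]
top dark [221.  230.6] [213, 228, 15, 6, 52]
top dark [326.8 238.7] [321, 236, 12, 5, 15]
top dark [333.9 271.1] [332, 269, 5, 5, 22]
top orange [464.4 254.4] [429, 228, 72, 54, 3130]
folder [[ 440.1 -339. ]
 [ 567.3 -355. ]
 [ 548.6 -544.1]
 [ 421.8 -526. ]] [ 494.4847323  -441.02969273]
peg [543.38070955  32.78423546  94.        ] hinge [454.51071634  33.49437388  66.        ]
```

Run:
```python
from h import *
t=cv2.imread("pics/top0.png");s=cv2.imread("pics/side0.png")
crop(t,275,215,75,65,10,"z1");crop(s,280,195,80,75,8,"z2")
crop(t,190,180,110,60,7,"z3");crop(s,365,275,50,60,10,"z4");crop(t,355,185,75,35,10,"z5")
for z in(0,50): print("jarA top",onz("top",376.2,239,z).round(1),"jarB",onz("top",412.5,275.2,z).round(1))
print("jarA side",onz("side",343.3,285.5,50).round(1),"B",onz("side",309.8,316.5,50).round(1))
```

```text
jarA top [ 531.  -198.4    0. ] jarB [ 433.3 -299.5    0. ]
jarA top [ 524.6 -191.9   50. ] jarB [ 430.4 -289.3   50. ]
jarA side [ 525.1 -190.6   50. ] B [ 430.9 -289.4   50. ]
```

View pics/z1.png

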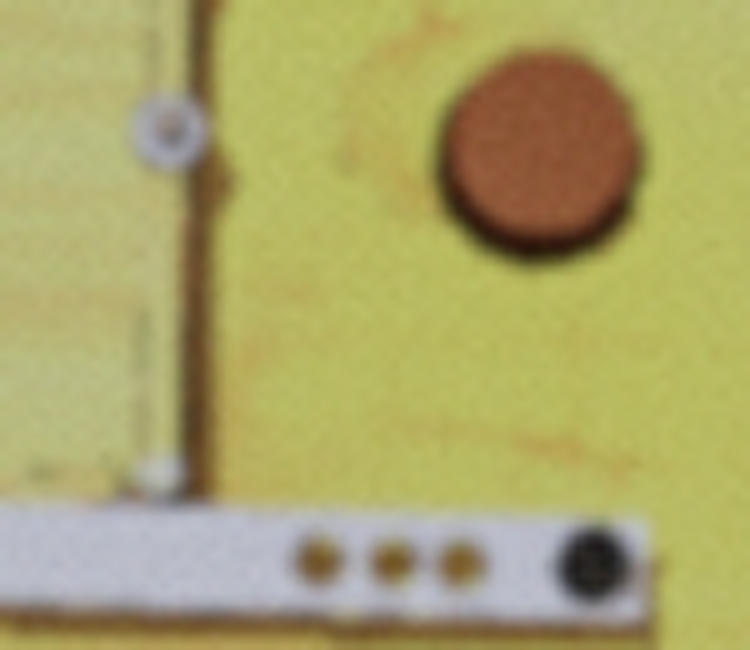

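View pics/z2.png

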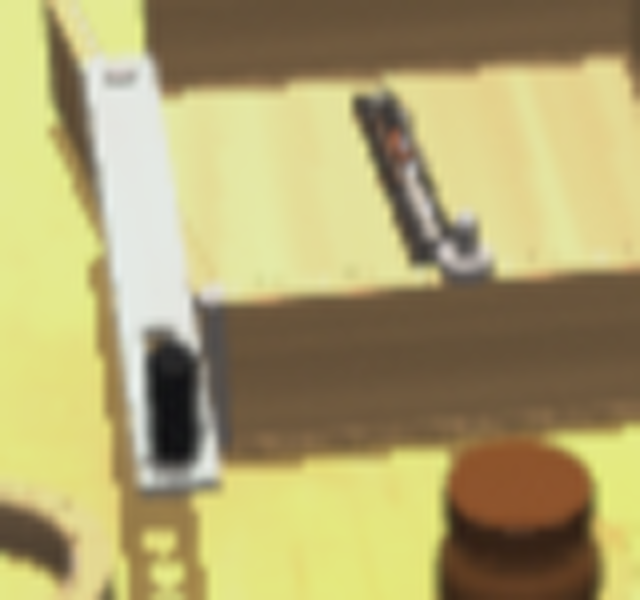

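View pics/z3.png

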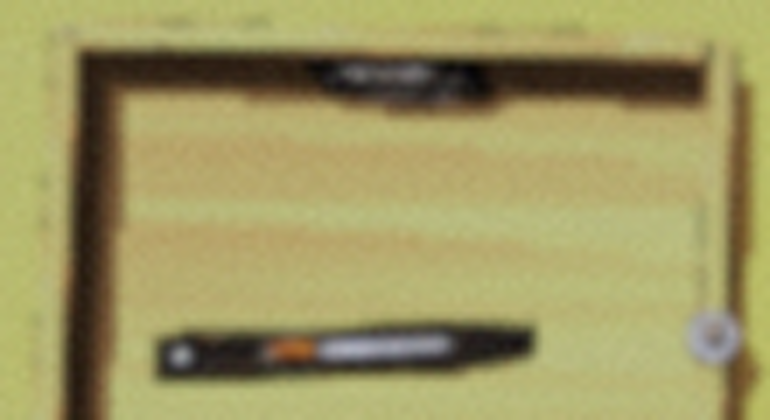

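View pics/z4.png

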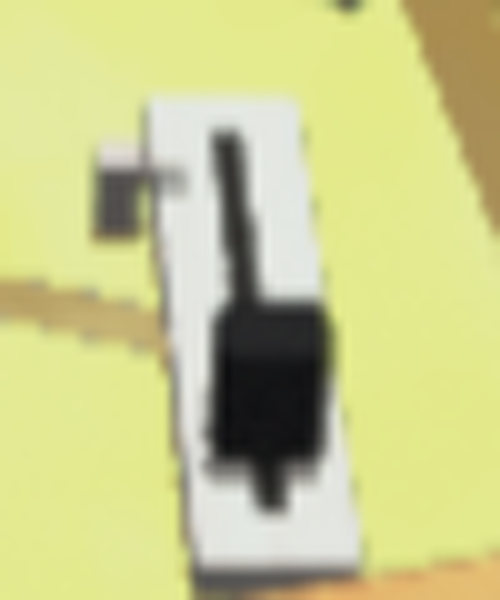

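View pics/z5.png

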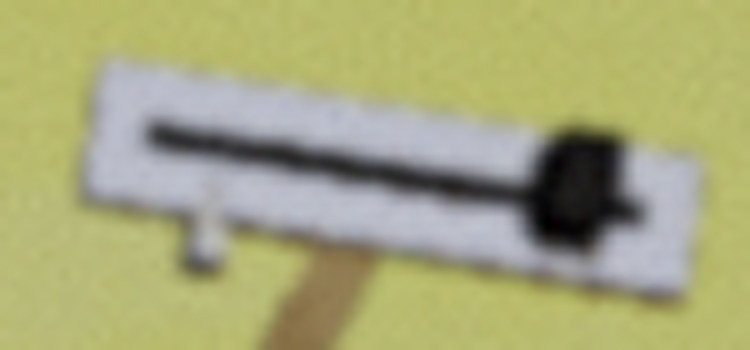

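Run:
```python
from h import *
def px(x,y,s,ox,oy): return (x+.5)/s-.5+ox,(y+.5)/s-.5+oy
a=px(171,126,10,275,215);b=px(464,216,8,280,195)
print("peg",tri(a,b),onz("top",*a,94.5),onz("side",*b,94.5)); 
print("boss",onz("top",*px(170,132,10,275,215),78))
a=px(163,468,10,275,215);b=px(210,293,8,280,195);print("hinge",tri(a,b),onz("top",*a,70))
print("grip",onz("top",*px(593,564,10,275,215),124), "holes",[onz("top",*px(x,y,10,275,215),84)[:2].round(1) for x,y in((318,560),(395,560),(462,563))])
print("stay pivot",onz("top",*px(255,470,5,190,175),84))
e1=onz("top",*px(160,357,7,190,180),10);e2=onz("top",*px(533,341,7,190,180),10);print("cutter",e1,e2,(e1+e2)/2,np.linalg.norm(e1-e2),"thumb",onz("top",*px(293,350,7,190,180),20))
# cutter side
c1=px(372,98,8,280,195);c2=px(425,255,8,280,195);print("cut side",onz("side",*c1,10),onz("side",*c2,10))
# bay back-left corner outer, z80 ; gate tip
print("back left outer",onz("top",*px(55,32,7,190,180),80),"back right",onz("top",*px(735,48,7,190,180),80))
print("gate tip",onz("top",*px(50,500,5,190,175),64))
# track corners z14
tc=[(100,62),(703,153),(682,298),(83,190)];T=np.array([onz("top",*px(x,y,10,355,185),14)[:2] for x,y in tc]);print("track",T.round(1),T.mean(0))
sc=[(148,98),(298,96),(360,568),(195,568)];T=np.array([onz("side",*px(x,y,10,365,275),14)[:2] for x,y in sc]);print("trackS",T.round(1),T.mean(0))
print("slider top",onz("top",*px(588,162,10,355,185),54.5),"side", onz("side",*px(270,332,10,365,275),54.5))
print("clip top z26",onz("top",*px(211,225,10,355,185),26),"side",onz("side",*px(118,157,10,365,275),26))
print("dropper top view",onz("top",147,246,176),"base",onz("top",155,258,0), onz("side",302,186,0))
```

```text
peg (array([543.64286849,  33.70463916,  94.55289595]), np.float64(0.569440123303373)) [543.93797402  33.69439174  94.5       ] [543.36406339  33.73702896  94.5       ]
boss [544.74368094  34.49613716  78.        ]
hinge (array([454.91300411,  33.82002777,  71.12976166]), np.float64(3.8861425852246922)) [456.9501648   33.83451475  70.        ]
grip [431.5081921  -76.69862248 124.        ] holes [array([433.1,  -7.5]), array([433.6, -27.4]), array([433.3, -44.8])]
stay pivot [433.55518059 162.64455315  84.        ]
cutter [540.72637546 254.52039798  10.        ] [551.11791745 108.10656886  10.        ] [545.92214646 181.31348342  10.        ] 146.78212936254394 thumb [543.56667543 200.84127134  20.        ]
cut side [537.47551313 254.63547913  10.        ] [543.04141404 137.43365728  10.        ]
back left outer [654.14928184 287.02269196  80.        ] back right [655.19286018  29.88468028  80.        ]
gate tip [416.17481538 271.90515708  64.        ]
track [[ 663.4 -162.7]
 [ 642.4 -330.5]
 [ 601.4 -324.7]
 [ 627.1 -158.5]] [ 633.57786701 -244.10093959]
trackS [[ 625.5 -157.5]
 [ 664.3 -162.4]
 [ 638.8 -331.8]
 [ 600.6 -326.3]] [ 632.28655322 -244.47591729]
slider top [ 630.61847071 -290.29725707   54.5       ] side [ 624.16517414 -292.47592097   54.5       ]
clip top z26 [ 615.98649812 -192.55490669   26.        ] side [ 609.58446814 -193.07422829   26.        ]
dropper top view [476.41678766 378.83247185 176.        ] base [461.54438675 410.49248303   0.        ] [473.55001966 422.32035544   0.        ]
```

Measured positions:

| Item | Position |
|---|---|
| Bay centre | about (553.7, 158.7), yaw about 0 |
| Peg | (543.7, 33.7) |
| Cutter centre | (546, 181) |
| Jar A | (525, -191) |
| Jar B | (430.6, -289) |
| Notebook | (494, -441) |

I'll go above the cutter first.

apply_moves(
  grip=[0,0,0,0,0,0,0,0,0.3,0.5],
  delta_pos=[
    [0.04,-0.036,0],
    [0.08,-0.072,0],
    [0.125,-0.113,0],
    [0.17,-0.154,0],
    [0.215,-0.195,0],
    [0.26,-0.236,0],
    [0.305,-0.277,-0.02],
    [0.345,-0.313,-0.05],
    [0.383,-0.348,-0.08],
    [0.383,-0.348,-0.08],
  ],
  twist=[
    [0,0,-8],
    [0,0,-16],
    [0,0,-24],
    [0,0,-32],
    [0,0,-40],
    [0,0,-48],
    [0,0,-56],
    [0,0,-63],
    [0,0,-69],
    [0,0,-69],
  ],
)

```text
time_s: 1.35
position: [546.2, 173.3, 146.4]
tool_rot: [0.728, -0.686, -0.002, 0.004]
wrist_force: [0.3, -0.0, -0.1]
gripper_width: 51.5
```

```bash
cat >> h.py <<'E'
def st():
    s=r.read_state();m=R.from_quat(s["tool_rot"]).as_matrix()
    a=np.degrees(np.arctan2(m[1,1],m[0,1]))
    print("t%.2f"%s["time_s"],"pos",s["position"].round(1),"jaw",round(a%180,1),"zax",m[:,2].round(3),"F",s["wrist_force"].round(1),"w",round(s["gripper_width"],1),"j6 %.2f"%s["joint_positions"][5]);return s
E
python3 - <<'E'
from h import *
st();t=grab("top","top1");s=grab("side","side1")
crop(t,190,175,160,120,5,"ct3");crop(s,235,140,160,150,4,"cs3")
E
```

```text
t1.35 pos [546.2 173.3 146.4] jaw 3.4 zax [-0.008 -0.004 -1.   ] F [ 0.3 -0.  -0.1] w 51.5 j6 -0.52
```

View pics/cs3.png

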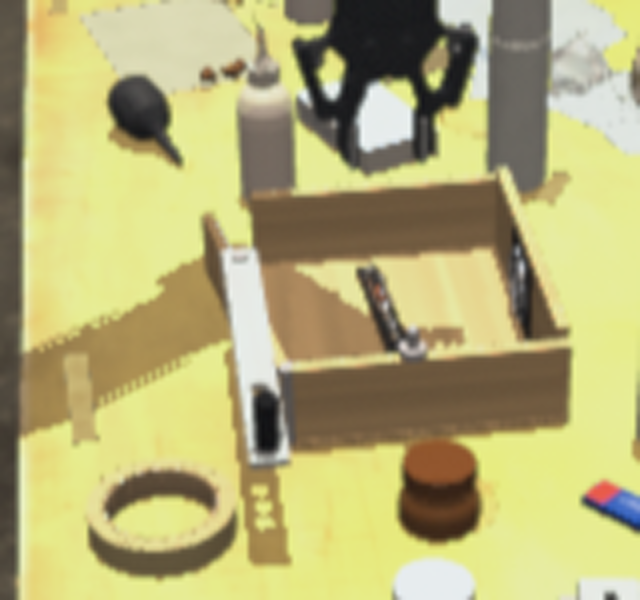

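View pics/ct3.png

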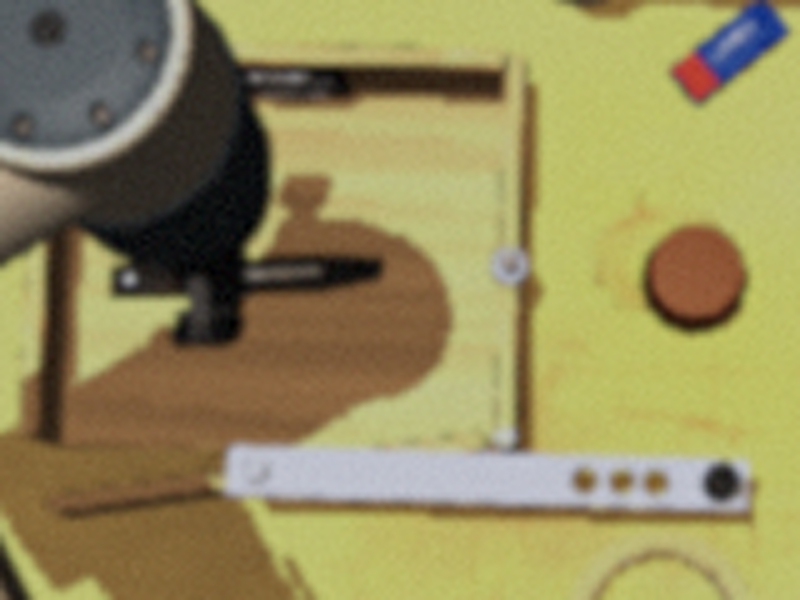

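The cutter hasn't moved. It lies at top crop (245,275), and the gripper is above it. I'll descend.

apply_moves(
  grip=[0.5,0.5,0.5,0.5,0.5,0.5,0.5,0.5,0.5,0.5],
  delta_pos=[
    [0,0.003,-0.03],
    [0,0.003,-0.06],
    [0,0.003,-0.09],
    [0,0.003,-0.115],
    [0,0.003,-0.125],
    [0,0.003,-0.13],
    [0,0.003,-0.132],
    [0,0.003,-0.132],
    [0,0.003,-0.132],
    [0,0.003,-0.132],
  ],
  twist=[
    [0,0,1],
    [0,0,1],
    [0,0,1],
    [0,0,1],
    [0,0,1],
    [0,0,1],
    [0,0,1],
    [0,0,1],
    [0,0,1],
    [0,0,1],
  ],
)

```text
time_s: 2.7
position: [546.4, 179.3, 18.2]
tool_rot: [0.735, -0.678, -0.001, 0.001]
wrist_force: [-1.0, -0.5, -0.3]
gripper_width: 42.7
```

Run:
```python
from h import *
st();t=grab("top","top2");s=grab("side","side2");st()
crop(s,285,170,100,80,7,"cs4")
```

```text
t2.70 pos [546.4 179.3  18.2] jaw 4.7 zax [-0.002 -0.001 -1.   ] F [-1.  -0.5 -0.3] w 42.7 j6 -0.51
t2.80 pos [546.3 179.2  18. ] jaw 4.7 zax [-0.003 -0.001 -1.   ] F [0.4 0.9 0.5] w 42.5 j6 -0.51
```

View pics/cs4.png

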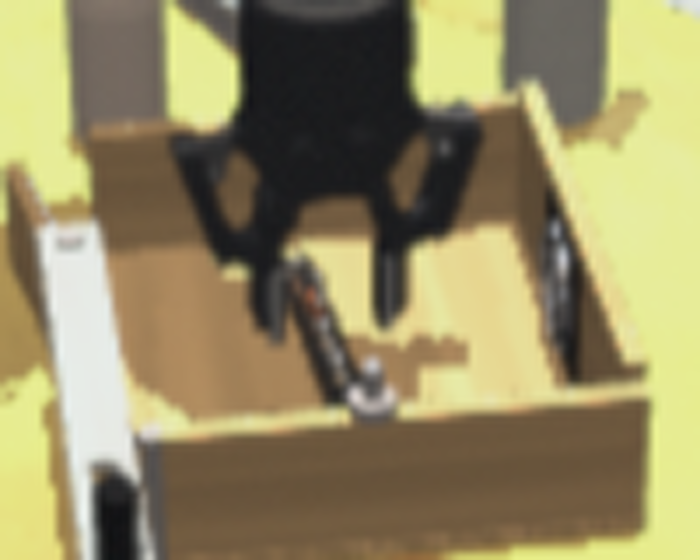

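The fingers straddle the cutter at crop (330,300). I'll go down the last 10 mm and close.

apply_moves(
  grip=[0.5,0.5,0.5,0.5,1,1,1,1,1,1],
  delta_pos=[
    [-0.001,-0.003,-0.004],
    [-0.001,-0.003,-0.007],
    [-0.001,-0.003,-0.01],
    [-0.001,-0.003,-0.01],
    [-0.001,-0.003,-0.01],
    [-0.001,-0.003,-0.01],
    [-0.001,-0.003,-0.01],
    [-0.001,-0.003,-0.01],
    [-0.001,-0.003,-0.01],
    [-0.001,-0.003,-0.01],
  ],
  twist=[
    [0,0,0],
    [0,0,0],
    [0,0,0],
    [0,0,0],
    [0,0,0],
    [0,0,0],
    [0,0,0],
    [0,0,0],
    [0,0,0],
    [0,0,0],
  ],
  grip_force=50,
)

```text
time_s: 4.05
position: [545.6, 176.4, 8.4]
tool_rot: [0.735, -0.678, -0.001, 0.001]
wrist_force: [-0.5, -0.2, 3.3]
gripper_width: 18.1
```

apply_moves(
  grip=[1,1,1,1,1,1,1,1,1,1],
  delta_pos=[
    [0,0,0],
    [0,0,0],
    [0,0,0.01],
    [0,0,0.03],
    [0,0,0.06],
    [0,0,0.09],
    [0,0,0.12],
    [0,0,0.15],
    [0,0,0.16],
    [0,0,0.16],
  ],
  twist=[
    [0,0,0],
    [0,0,0],
    [0,0,0],
    [0,0,0],
    [0,0,0],
    [0,0,0],
    [0,0,0],
    [0,0,0],
    [0,0,0],
    [0,0,0],
  ],
)

```text
time_s: 5.3
position: [545.4, 176.4, 168.2]
tool_rot: [0.735, -0.678, -0.001, 0.001]
wrist_force: [0.2, -0.1, -1.0]
gripper_width: 18.0
```

Run:
```python
from h import *
st();s=grab("side","side3");t=grab("top","top3")
crop(s,250,80,180,170,4,"cs5");crop(t,200,170,160,120,4,"ct5")
```

```text
t5.30 pos [545.4 176.4 168.2] jaw 4.7 zax [-0.002 -0.    -1.   ] F [ 0.2 -0.1 -1. ] w 18.0 j6 -0.50
```

View pics/cs5.png

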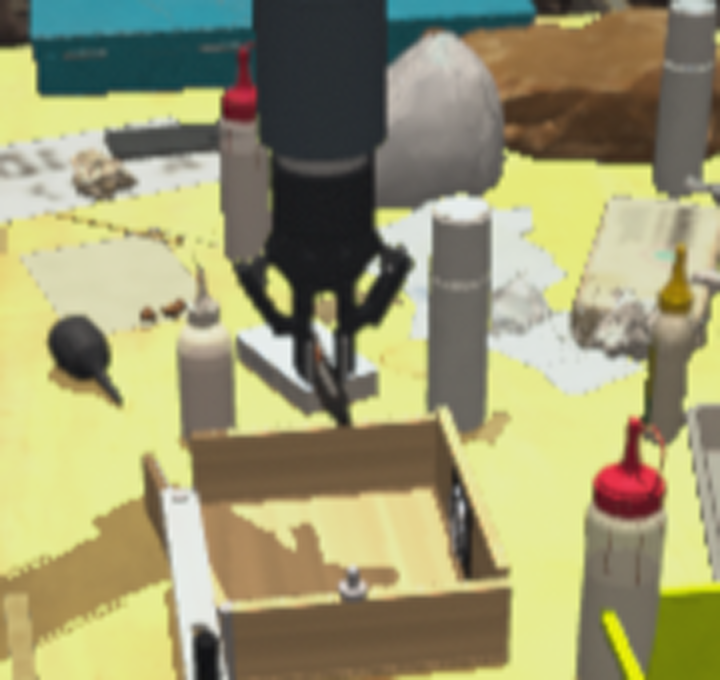

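The cutter is held at side crop (325,380). I'll carry it towards the notebook.

apply_moves(
  grip=[1,1,1,1,1,1,1,1,1,1],
  delta_pos=[
    [-0.001,-0.02,0],
    [-0.004,-0.06,0],
    [-0.008,-0.11,0],
    [-0.013,-0.16,0],
    [-0.017,-0.21,0],
    [-0.021,-0.26,0],
    [-0.025,-0.31,0],
    [-0.029,-0.36,0],
    [-0.032,-0.4,0],
    [-0.033,-0.42,0],
  ],
  twist=[
    [0,0,0],
    [0,0,-1],
    [0,0,-2],
    [0,0,-3],
    [0,0,-4],
    [0,0,-5],
    [0,0,-6],
    [0,0,-7],
    [0,0,-8],
    [0,0,-9],
  ],
)

```text
time_s: 6.65
position: [510.2, -246.2, 165.7]
tool_rot: [-0.679, 0.734, 0.002, -0.003]
wrist_force: [0.7, 0.8, 0.2]
gripper_width: 17.8
```

apply_moves(
  grip=[1,1,1,1,1,1,1,1,1,1],
  delta_pos=[
    [-0.003,-0.04,0],
    [-0.007,-0.08,0],
    [-0.011,-0.12,0],
    [-0.014,-0.16,0],
    [-0.016,-0.18,-0.02],
    [-0.017,-0.196,-0.04],
    [-0.017,-0.202,-0.06],
    [-0.017,-0.202,-0.08],
    [-0.017,-0.202,-0.1],
    [-0.017,-0.202,-0.1],
  ],
  twist=[
    [0,0,0],
    [0,0,0],
    [0,0,-1],
    [0,0,-1],
    [0,0,-1],
    [0,0,-1],
    [0,0,-1],
    [0,0,-1],
    [0,0,-1],
    [0,0,-1],
  ],
)

```text
time_s: 7.9
position: [491.8, -446.3, 62.4]
tool_rot: [-0.672, 0.74, 0.005, -0.003]
wrist_force: [-0.6, 0.2, -1.0]
gripper_width: 17.7
```

Run:
```python
from h import *
st();s=grab("side","side4");t=grab("top","top4")
crop(s,240,250,180,180,4,"cs6");crop(t,380,180,180,130,4,"ct6")
```

```text
t7.90 pos [ 491.8 -446.3   62.4] jaw 174.5 zax [-0.012  0.004 -1.   ] F [-0.6  0.2 -1. ] w 17.7 j6 0.40
```

View pics/cs6.png

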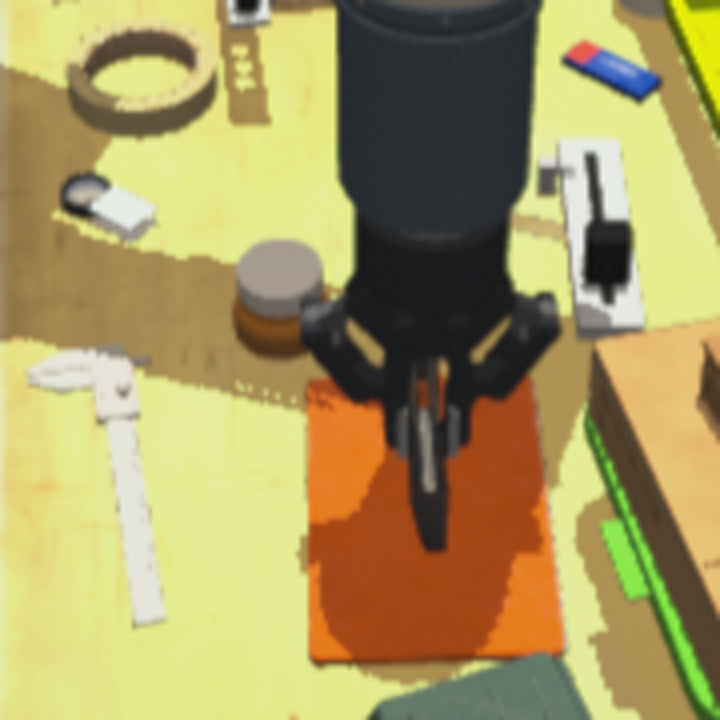

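View pics/ct6.png

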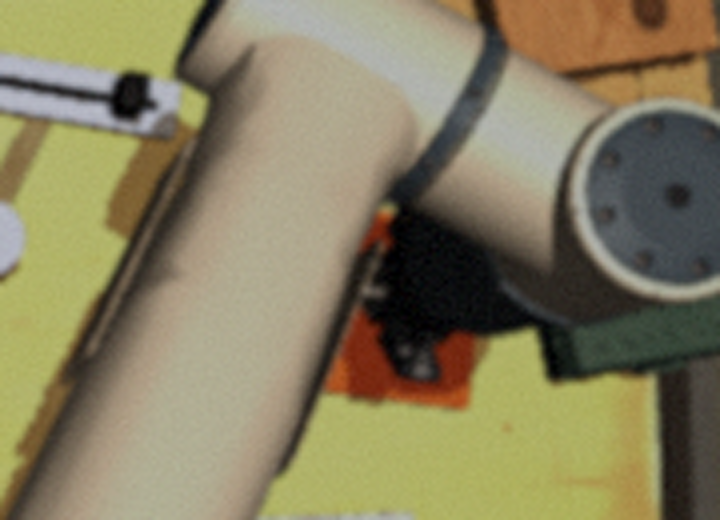

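The cutter is still held and is above the notebook at side crop (430,470). I'll lower it onto the notebook.

apply_moves(
  grip=[1,1,1,1,1,1,1,1,1,1],
  delta_pos=[
    [0.002,0,-0.01],
    [0.002,0,-0.02],
    [0.002,0,-0.03],
    [0.002,0,-0.036],
    [0.002,0,-0.041],
    [0.002,0,-0.045],
    [0.002,0,-0.048],
    [0.002,0,-0.05],
    [0.002,0,-0.05],
    [0.002,0,-0.05],
  ],
  twist=[
    [0,0,0],
    [0,0,0],
    [0,0,0],
    [0,0,0],
    [0,0,0],
    [0,0,0],
    [0,0,0],
    [0,0,0],
    [0,0,0],
    [0,0,0],
  ],
)

```text
time_s: 9.25
position: [495.4, -447.9, 15.8]
tool_rot: [-0.673, 0.74, 0.002, -0.003]
wrist_force: [0.2, -0.1, -0.7]
gripper_width: 18.2
```

apply_moves(
  grip=[1,1,1,1,1,0.8,0.6,0.5,0.5,0.5],
  delta_pos=[
    [0,0,-0.002],
    [0,0,-0.004],
    [0,0,-0.004],
    [0,0,-0.004],
    [0,0,-0.004],
    [0,0,-0.004],
    [0,0,-0.004],
    [0,0,-0.004],
    [0,0,-0.004],
    [0,0,-0.004],
  ],
  twist=[
    [0,0,0],
    [0,0,0],
    [0,0,0],
    [0,0,0],
    [0,0,0],
    [0,0,0],
    [0,0,0],
    [0,0,0],
    [0,0,0],
    [0,0,0],
  ],
)

```text
time_s: 10.5
position: [495.4, -447.9, 11.8]
tool_rot: [-0.672, 0.74, 0.002, -0.003]
wrist_force: [0.8, 0.0, 1.1]
gripper_width: 43.0
```

apply_moves(
  grip=[0.5,0.5,0.5,0.5,0.5,0.3,0,0,0,0],
  delta_pos=[
    [0,0,0],
    [0,0,0.01],
    [0,0,0.03],
    [0,0,0.06],
    [-0.01,0.02,0.09],
    [-0.02,0.06,0.12],
    [-0.03,0.09,0.13],
    [-0.04,0.12,0.13],
    [-0.055,0.145,0.13],
    [-0.06,0.157,0.13],
  ],
  twist=[
    [0,0,0],
    [0,0,0],
    [0,0,0],
    [0,0,0],
    [0,0,0],
    [0,0,8],
    [0,0,16],
    [0,0,24],
    [0,0,32],
    [0,0,40],
  ],
)

```text
time_s: 11.75
position: [434.9, -289.9, 143.0]
tool_rot: [0.886, -0.463, -0.0, 0.003]
wrist_force: [0.6, -0.1, -0.1]
gripper_width: 85.4
```

Run:
```python
from h import *
st();s=grab("side","side5");t=grab("top","top5")
crop(s,240,250,180,180,4,"cs7");crop(t,340,180,180,130,4,"ct7")
```

```text
t11.75 pos [ 434.9 -289.9  143. ] jaw 34.8 zax [-0.004 -0.005 -1.   ] F [ 0.6 -0.1 -0.1] w 85.4 j6 0.89
```

View pics/cs7.png

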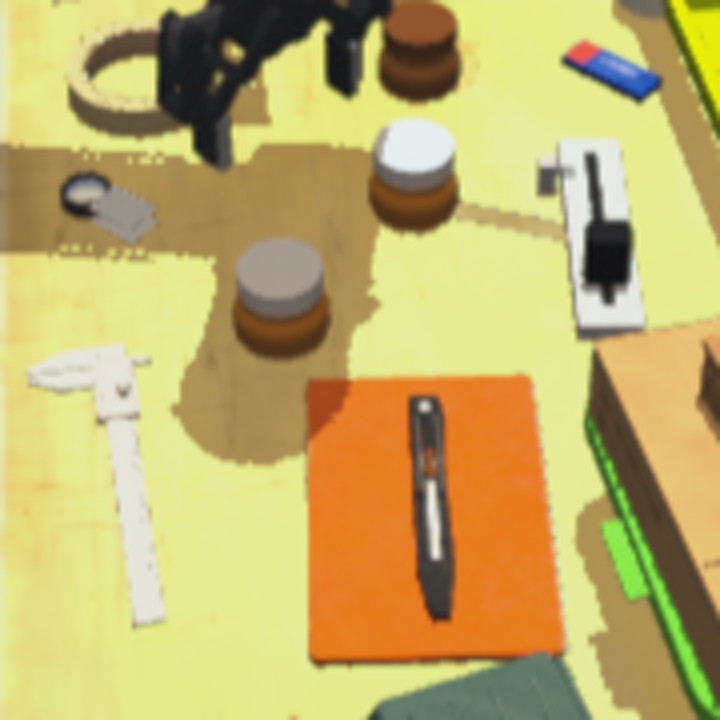

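View pics/ct7.png

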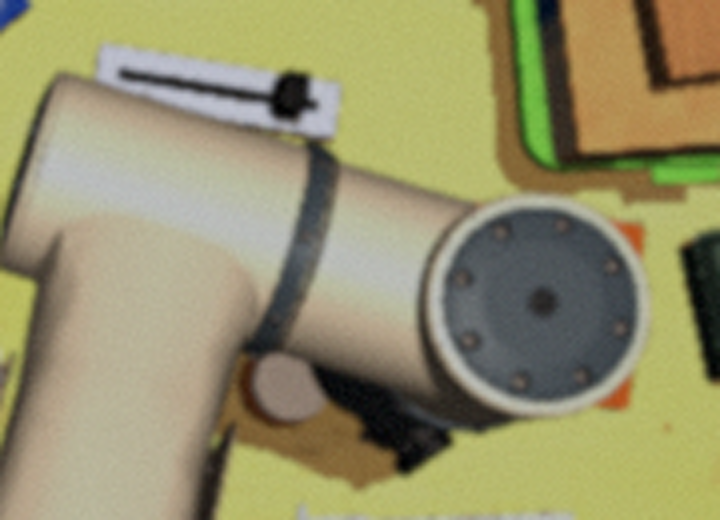

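The cutter lies flat on the notebook at side crop (430,510). Jar B hasn't moved, with its lid at side (310,317), and the gripper is above it. I'll descend and grasp.

apply_moves(
  grip=[0,0,0,0,0,0,0,1,1,1],
  delta_pos=[
    [-0.004,0,-0.03],
    [-0.004,0,-0.06],
    [-0.004,0,-0.085],
    [-0.004,0,-0.105],
    [-0.004,0,-0.12],
    [-0.004,0,-0.127],
    [-0.004,0,-0.127],
    [-0.004,0,-0.127],
    [-0.004,0,-0.127],
    [-0.004,0,-0.127],
  ],
  twist=[
    [0,0,0],
    [0,0,0],
    [0,0,0],
    [0,0,0],
    [0,0,0],
    [0,0,0],
    [0,0,0],
    [0,0,0],
    [0,0,0],
    [0,0,0],
  ],
  grip_force=50,
)

```text
time_s: 13.1
position: [432.0, -290.3, 17.4]
tool_rot: [0.886, -0.464, 0.001, 0.003]
wrist_force: [-0.7, 2.0, 5.7]
gripper_width: 50.7
```

apply_moves(
  grip=[1,1,1,1,1,1,1,1,1,1],
  delta_pos=[
    [0,0,0],
    [0,0,0],
    [0,0,0.01],
    [0,0,0.03],
    [0,0,0.06],
    [0,0,0.09],
    [0,0,0.12],
    [0,0,0.15],
    [0,0,0.17],
    [0,0,0.17],
  ],
  twist=[
    [0,0,0],
    [0,0,0],
    [0,0,0],
    [0,0,0],
    [0,0,0],
    [0,0,0],
    [0,0,0],
    [0,0,0],
    [0,0,0],
    [0,0,0],
  ],
)

```text
time_s: 14.35
position: [432.8, -290.7, 189.3]
tool_rot: [0.886, -0.464, 0.003, 0.003]
wrist_force: [-0.1, 0.1, -2.9]
gripper_width: 50.9
```

Run:
```python
from h import *
st();s=grab("side","side6")
crop(s,200,180,200,170,4,"cs8")
```

```text
t14.35 pos [ 432.8 -290.7  189.3] jaw 34.7 zax [ 0.002 -0.008 -1.   ] F [-0.1  0.1 -2.9] w 50.9 j6 0.89
```

View pics/cs8.png

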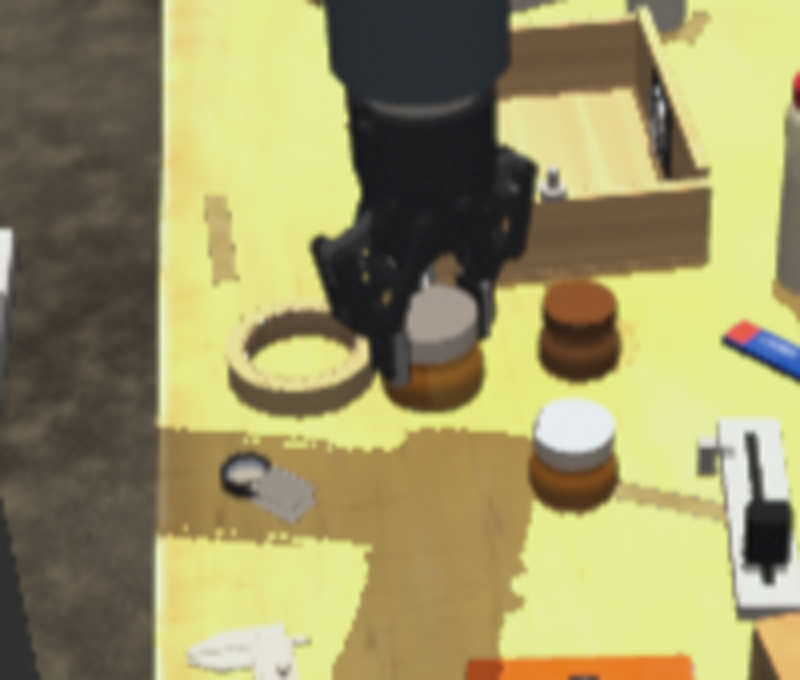

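Jar B is held upright at side crop (437,340). I'll carry it to the left half of the bay, to about (570, 209).

apply_moves(
  grip=[1,1,1,1,1,1,1,1,1,1],
  delta_pos=[
    [0.007,0.025,0],
    [0.017,0.065,0],
    [0.03,0.11,0],
    [0.044,0.16,0],
    [0.058,0.21,0],
    [0.071,0.26,0],
    [0.085,0.31,0],
    [0.099,0.36,0],
    [0.112,0.41,0],
    [0.123,0.45,0],
  ],
  twist=[
    [0,0,5],
    [0,0,11],
    [0,0,17],
    [0,0,23],
    [0,0,29],
    [0,0,35],
    [0,0,41],
    [0,0,47],
    [0,0,52],
    [0,0,55],
  ],
)

```text
time_s: 15.65
position: [554.5, 161.5, 185.9]
tool_rot: [1.0, -0.001, 0.001, 0.003]
wrist_force: [-0.0, -0.9, -1.0]
gripper_width: 51.2
```

apply_moves(
  grip=[1,1,1,1,1,1,1,1,1,1],
  delta_pos=[
    [0.01,0.035,0],
    [0.014,0.049,0],
    [0.014,0.049,-0.02],
    [0.014,0.049,-0.04],
    [0.014,0.049,-0.06],
    [0.014,0.049,-0.08],
    [0.014,0.049,-0.1],
    [0.014,0.049,-0.115],
    [0.014,0.049,-0.12],
    [0.014,0.049,-0.12],
  ],
  twist=[
    [0,0,0],
    [0,0,0],
    [0,0,0],
    [0,0,0],
    [0,0,0],
    [0,0,0],
    [0,0,0],
    [0,0,0],
    [0,0,0],
    [0,0,0],
  ],
)

```text
time_s: 16.9
position: [568.6, 210.4, 65.9]
tool_rot: [1.0, -0.001, 0.001, 0.003]
wrist_force: [0.1, -0.3, -1.5]
gripper_width: 51.1
```

Run:
```python
from h import *
st();s=grab("side","side7");t=grab("top","top7")
crop(s,240,120,200,170,4,"cs9");crop(t,180,160,200,150,4,"ct9")
```

```text
t16.90 pos [568.6 210.4  65.9] jaw 89.8 zax [ 0.002 -0.006 -1.   ] F [ 0.1 -0.3 -1.5] w 51.1 j6 0.95
```

View pics/cs9.png

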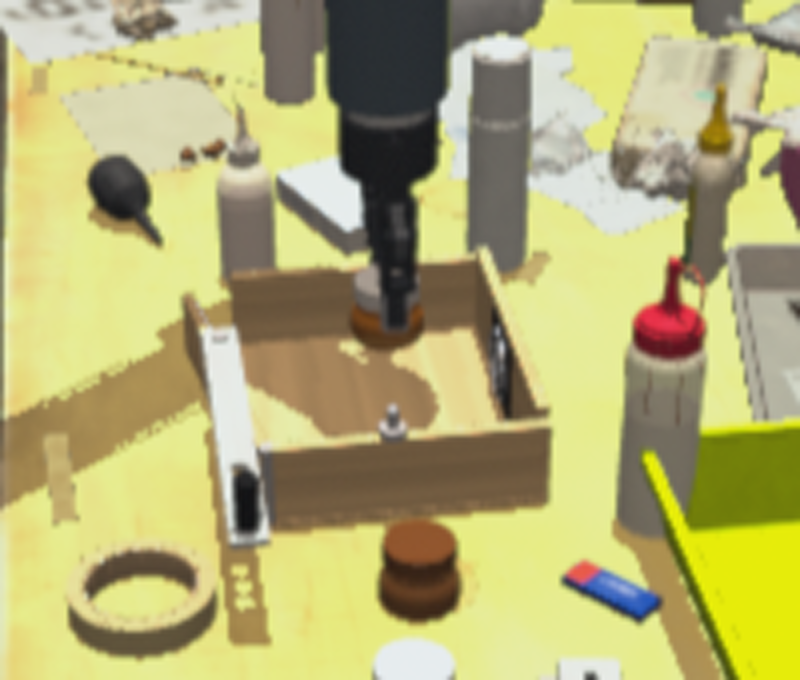

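View pics/ct9.png

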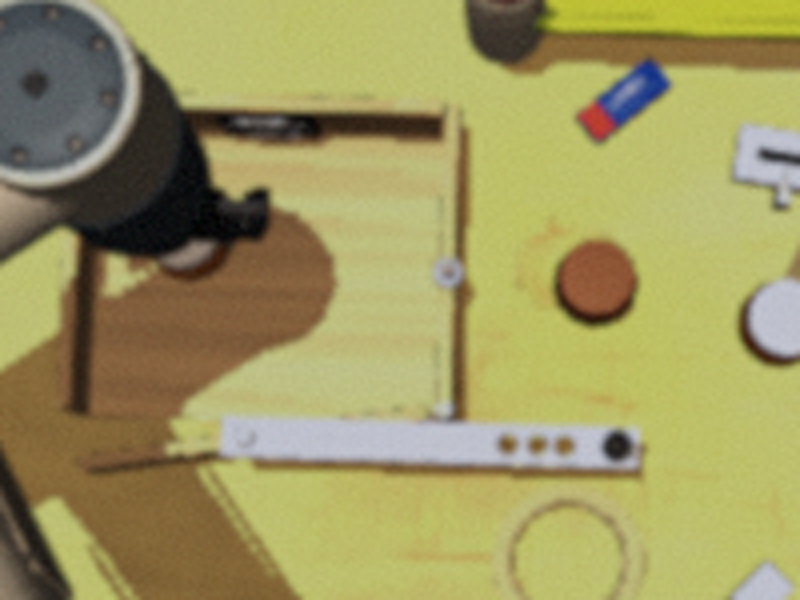

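The jar is over the bay floor and upright, at side crop (387,310). I'll lower it.

apply_moves(
  grip=[1,1,1,1,1,1,1,1,1,1],
  delta_pos=[
    [0,0,-0.01],
    [0,0,-0.02],
    [0,0,-0.028],
    [0,0,-0.034],
    [0,0,-0.038],
    [0,0,-0.04],
    [0,0,-0.041],
    [0,0,-0.041],
    [0,0,-0.041],
    [0,0,-0.041],
  ],
  twist=[
    [0,0,0],
    [0,0,0],
    [0,0,0],
    [0,0,0],
    [0,0,0],
    [0,0,0],
    [0,0,0],
    [0,0,0],
    [0,0,0],
    [0,0,0],
  ],
)

```text
time_s: 18.25
position: [569.1, 210.7, 25.9]
tool_rot: [1.0, -0.001, 0.002, 0.002]
wrist_force: [-0.3, 0.5, -1.1]
gripper_width: 51.1
```

Not touching yet, so I'll go down 2 mm more, release and rise.

apply_moves(
  grip=[1,1,1,1,1,0.7,0.5,0.3,0.1,0],
  delta_pos=[
    [0,0,-0.001],
    [0,0,-0.002],
    [0,0,-0.002],
    [0,0,-0.002],
    [0,0,-0.002],
    [0,0,-0.002],
    [0,0,-0.002],
    [0,0,-0.002],
    [0,0,-0.002],
    [0,0,-0.002],
  ],
  twist=[
    [0,0,0],
    [0,0,0],
    [0,0,0],
    [0,0,0],
    [0,0,0],
    [0,0,0],
    [0,0,0],
    [0,0,0],
    [0,0,0],
    [0,0,0],
  ],
)

```text
time_s: 19.5
position: [569.2, 210.8, 24.0]
tool_rot: [1.0, -0.001, 0.002, 0.002]
wrist_force: [0.6, 0.2, -0.7]
gripper_width: 85.5
```

apply_moves(
  grip=[0,0,0,0,0,0,0,0,0,0],
  delta_pos=[
    [0,0,0],
    [0,0,0.01],
    [0,0,0.03],
    [0,0,0.06],
    [0,0,0.1],
    [0,0,0.13],
    [0,-0.03,0.15],
    [-0.005,-0.08,0.15],
    [-0.01,-0.13,0.15],
    [-0.014,-0.17,0.15],
  ],
  twist=[
    [0,0,0],
    [0,0,0],
    [0,0,0],
    [0,0,0],
    [0,0,0],
    [0,0,0],
    [0,0,0],
    [0,0,-8],
    [0,0,-16],
    [0,0,-24],
  ],
)

```text
time_s: 20.75
position: [554.9, 39.1, 175.1]
tool_rot: [0.977, -0.212, 0.002, 0.002]
wrist_force: [0.6, -0.1, -0.3]
gripper_width: 85.6
```

Run:
```python
from h import *
st();s=grab("side","side8");t=grab("top","top8")
crop(s,240,120,200,190,4,"cs10");crop(t,180,160,200,150,4,"ct10")
crop(t,200,160,240,150,3,"ct10")
```

```text
t20.75 pos [554.9  39.1 175.1] jaw 65.6 zax [ 0.003 -0.005 -1.   ] F [ 0.6 -0.1 -0.3] w 85.6 j6 0.79
```

View pics/cs10.png

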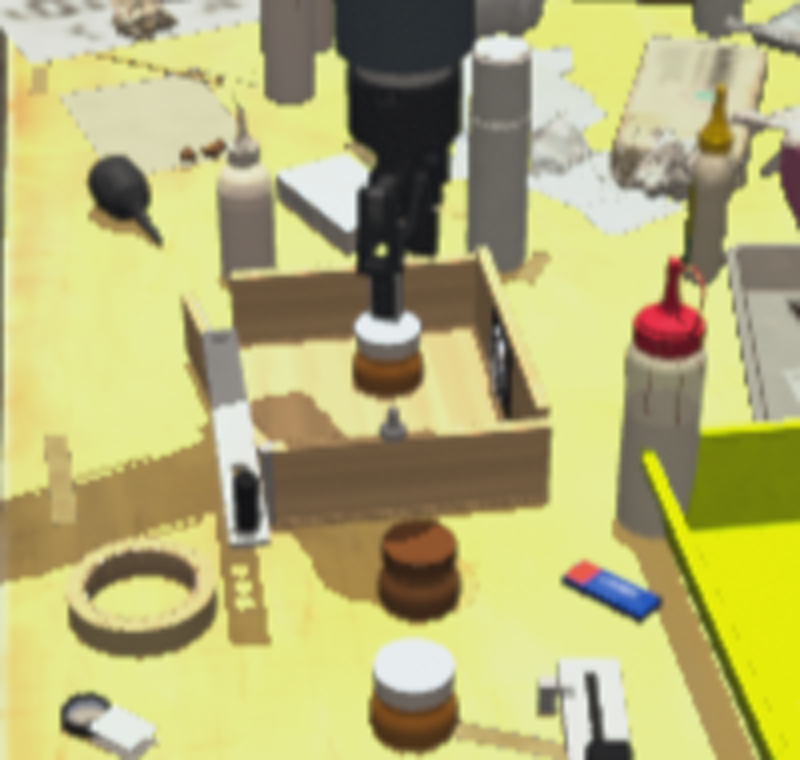

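View pics/ct10.png

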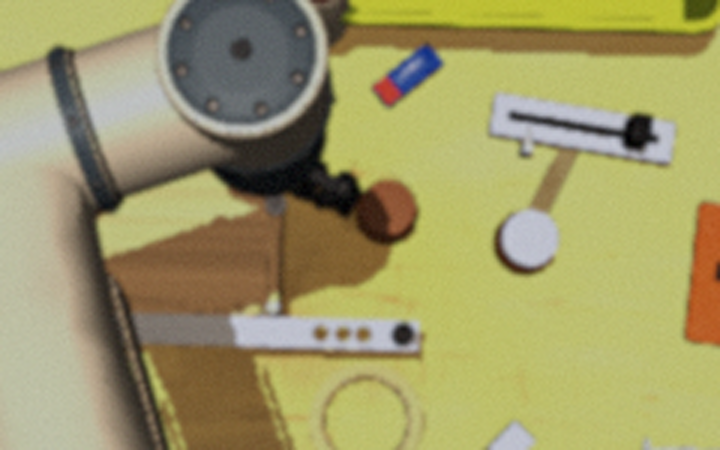

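Jar B stands in the bay at side crop (387,350). Jar A is unchanged, with its lid at top (376,240). I'll go to jar A.

apply_moves(
  grip=[0,0,0,0,0,0,0,0,0,0],
  delta_pos=[
    [-0.004,-0.03,0],
    [-0.009,-0.07,0],
    [-0.015,-0.115,0],
    [-0.021,-0.16,0],
    [-0.026,-0.2,0],
    [-0.03,-0.23,0],
    [-0.03,-0.23,-0.01],
    [-0.03,-0.23,-0.03],
    [-0.03,-0.23,-0.05],
    [-0.03,-0.23,-0.06],
  ],
  twist=[
    [0,0,-4],
    [0,0,-8],
    [0,0,-12],
    [0,0,-16],
    [0,0,-20],
    [0,0,-20],
    [0,0,-20],
    [0,0,-20],
    [0,0,-20],
    [0,0,-20],
  ],
)

```text
time_s: 22.1
position: [524.4, -191.4, 114.2]
tool_rot: [0.926, -0.378, 0.001, 0.003]
wrist_force: [-0.5, 1.1, 0.4]
gripper_width: 85.4
```

Run:
```python
from h import *
st();s=grab("side","side9")
crop(s,260,200,160,150,4,"cs11")
```

```text
t22.10 pos [ 524.4 -191.4  114.2] jaw 45.6 zax [-0.001 -0.006 -1.   ] F [-0.5  1.1  0.4] w 85.4 j6 0.86
```

View pics/cs11.png

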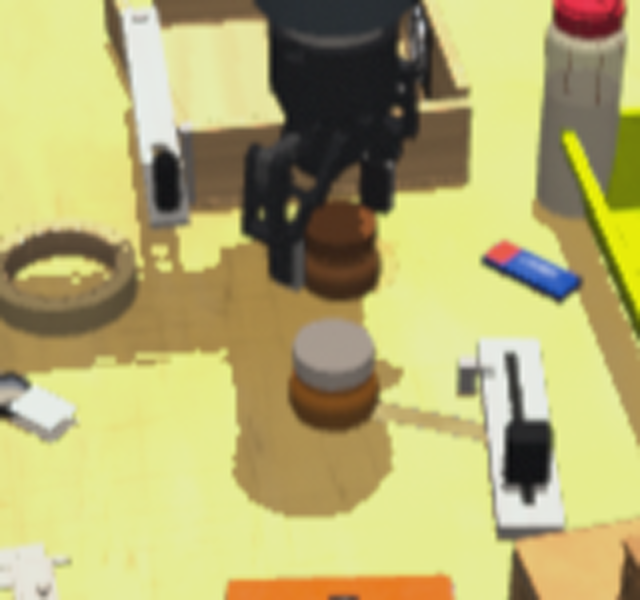

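The gripper is above jar A (lid at side crop (334,348)), and the brown-lid jar is well clear. I'll descend and grasp.

apply_moves(
  grip=[0,0,0,0,0,0,0,1,1,1],
  delta_pos=[
    [0,0,-0.02],
    [0,0,-0.045],
    [0,0,-0.065],
    [0,0,-0.085],
    [0,0,-0.095],
    [0,0,-0.098],
    [0,0,-0.098],
    [0,0,-0.098],
    [0,0,-0.098],
    [0,0,-0.098],
  ],
  twist=[
    [0,0,0],
    [0,0,0],
    [0,0,0],
    [0,0,0],
    [0,0,0],
    [0,0,0],
    [0,0,0],
    [0,0,0],
    [0,0,0],
    [0,0,0],
  ],
)

```text
time_s: 23.4
position: [524.9, -191.4, 16.8]
tool_rot: [0.926, -0.378, 0.001, 0.003]
wrist_force: [-2.3, 1.9, 6.8]
gripper_width: 52.0
```

apply_moves(
  grip=[1,1,1,1,1,1,1,1,1,1],
  delta_pos=[
    [0,0,0],
    [0,0,0],
    [0,0,0.01],
    [0,0,0.03],
    [0,0,0.06],
    [0,0,0.09],
    [0,0,0.12],
    [0,0,0.15],
    [0,0,0.17],
    [0,0,0.17],
  ],
  twist=[
    [0,0,0],
    [0,0,0],
    [0,0,0],
    [0,0,0],
    [0,0,0],
    [0,0,0],
    [0,0,0],
    [0,0,0],
    [0,0,0],
    [0,0,0],
  ],
)

```text
time_s: 24.65
position: [525.7, -191.6, 188.7]
tool_rot: [0.926, -0.378, 0.003, 0.002]
wrist_force: [-0.3, -0.8, -2.1]
gripper_width: 51.9
```

apply_moves(
  grip=[1,1,1,1,1,1,1,1,1,1],
  delta_pos=[
    [0.004,0.025,0],
    [0.01,0.065,0],
    [0.016,0.11,0],
    [0.023,0.155,0],
    [0.03,0.2,0],
    [0.036,0.245,0],
    [0.041,0.28,0],
    [0.044,0.3,0],
    [0.044,0.3,-0.02],
    [0.044,0.3,-0.03],
  ],
  twist=[
    [0,0,5],
    [0,0,10],
    [0,0,16],
    [0,0,22],
    [0,0,28],
    [0,0,34],
    [0,0,40],
    [0,0,44],
    [0,0,44],
    [0,0,44],
  ],
)

```text
time_s: 25.9
position: [568.4, 108.4, 156.3]
tool_rot: [1.0, -0.004, 0.002, 0.002]
wrist_force: [0.3, 0.9, -1.1]
gripper_width: 52.0
```

Run:
```python
from h import *
st();s=grab("side","side10")
crop(s,240,100,180,170,4,"cs12")
```

```text
t25.90 pos [568.4 108.4 156.3] jaw 89.6 zax [ 0.003 -0.003 -1.   ] F [ 0.3  0.9 -1.1] w 52.0 j6 1.10
```

View pics/cs12.png

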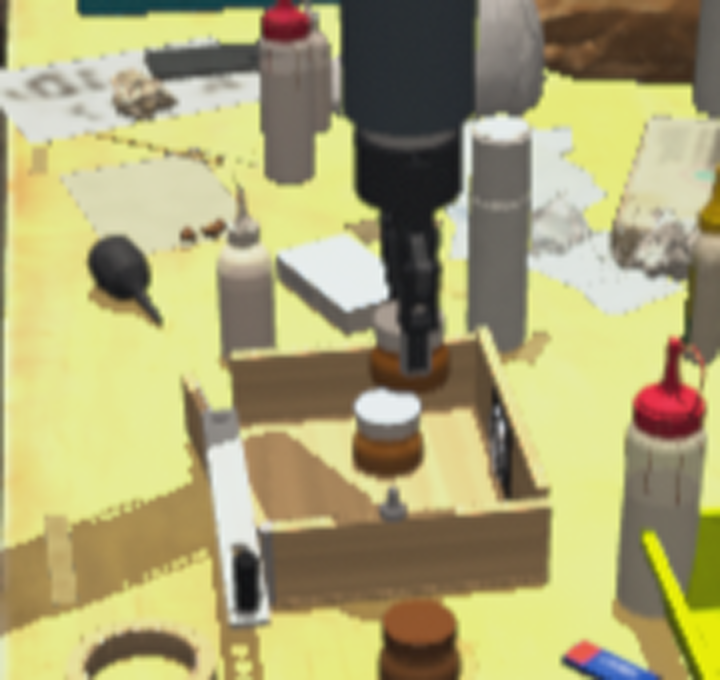

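Run:
```python
from h import *
print(onz("side",336.6,203.0,56))
```

```text
[563.99829326 197.38313025  56.        ]
```

apply_moves(
  grip=[1,1,1,1,1,1,1,1,1,1],
  delta_pos=[
    [0.001,0,-0.02],
    [0.002,0,-0.045],
    [0.002,0,-0.07],
    [0.002,0,-0.09],
    [0.002,0,-0.105],
    [0.002,0,-0.117],
    [0.002,0,-0.125],
    [0.002,0,-0.13],
    [0.002,0,-0.131],
    [0.002,0,-0.131],
  ],
  twist=[
    [0,0,0],
    [0,0,0],
    [0,0,0],
    [0,0,0],
    [0,0,0],
    [0,0,0],
    [0,0,0],
    [0,0,0],
    [0,0,0],
    [0,0,0],
  ],
)

```text
time_s: 27.2
position: [570.3, 108.1, 24.8]
tool_rot: [1.0, -0.004, 0.001, 0.002]
wrist_force: [0.2, -1.5, -0.8]
gripper_width: 52.0
```

apply_moves(
  grip=[1,1,1,1,1,0.35,0.25,0.25,0.25,0.25],
  delta_pos=[
    [0,0,-0.001],
    [0,0,-0.002],
    [0,0,-0.002],
    [0,0,-0.002],
    [0,0,-0.002],
    [0,0,-0.002],
    [0,0,-0.002],
    [0,0,-0.002],
    [0,0,-0.002],
    [0,0,-0.002],
  ],
  twist=[
    [0,0,0],
    [0,0,0],
    [0,0,0],
    [0,0,0],
    [0,0,0],
    [0,0,0],
    [0,0,0],
    [0,0,0],
    [0,0,0],
    [0,0,0],
  ],
)

```text
time_s: 28.45
position: [570.3, 108.1, 22.8]
tool_rot: [1.0, -0.004, 0.001, 0.002]
wrist_force: [0.7, -0.3, 1.1]
gripper_width: 63.9
```

apply_moves(
  grip=[0.25,0.25,0.25,0.25,0.25,0.25,0.25,0.25,0.4,0.5],
  delta_pos=[
    [0,0,0],
    [0,0,0.01],
    [0,0,0.03],
    [0,0,0.06],
    [0,0,0.1],
    [0,0,0.14],
    [0,0,0.18],
    [-0.01,-0.02,0.2],
    [-0.03,-0.06,0.2],
    [-0.06,-0.1,0.2],
  ],
  twist=[
    [0,0,0],
    [0,0,0],
    [0,0,0],
    [0,0,0],
    [0,0,0],
    [0,0,0],
    [0,0,0],
    [0,0,-8],
    [0,0,-16],
    [0,0,-24],
  ],
)

```text
time_s: 29.7
position: [509.9, 7.2, 223.6]
tool_rot: [0.977, -0.214, 0.002, 0.002]
wrist_force: [0.9, -1.1, 0.2]
gripper_width: 43.1
```

Run:
```python
from h import *
st();s=grab("side","side11");t=grab("top","top11")
crop(s,240,120,200,190,4,"cs13");crop(t,190,170,160,120,5,"ct13")
```

```text
t29.70 pos [509.9   7.2 223.6] jaw 65.3 zax [ 0.002 -0.004 -1.   ] F [ 0.9 -1.1  0.2] w 43.1 j6 0.81
```

View pics/cs13.png

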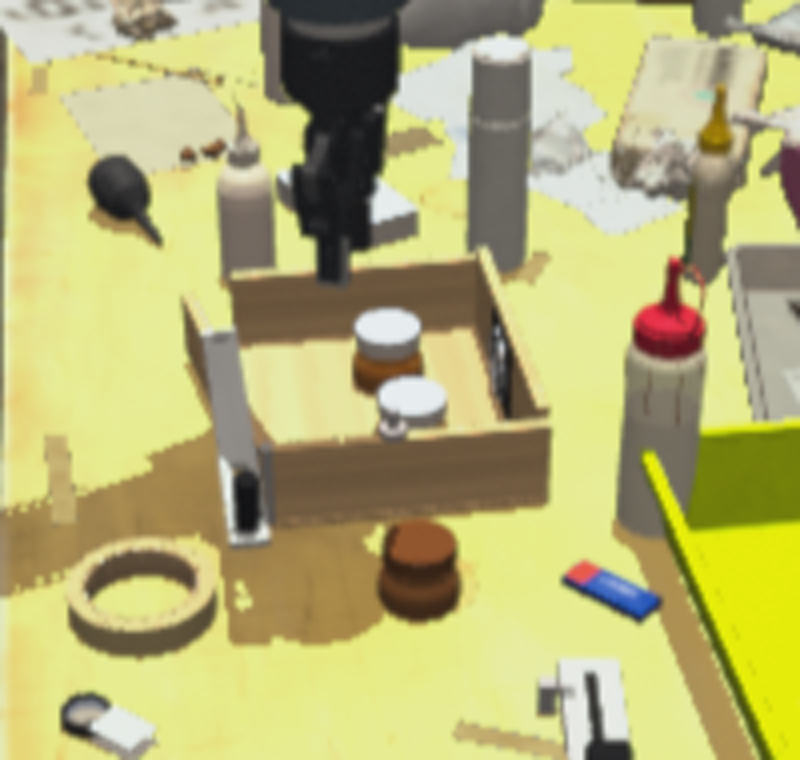

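View pics/ct13.png

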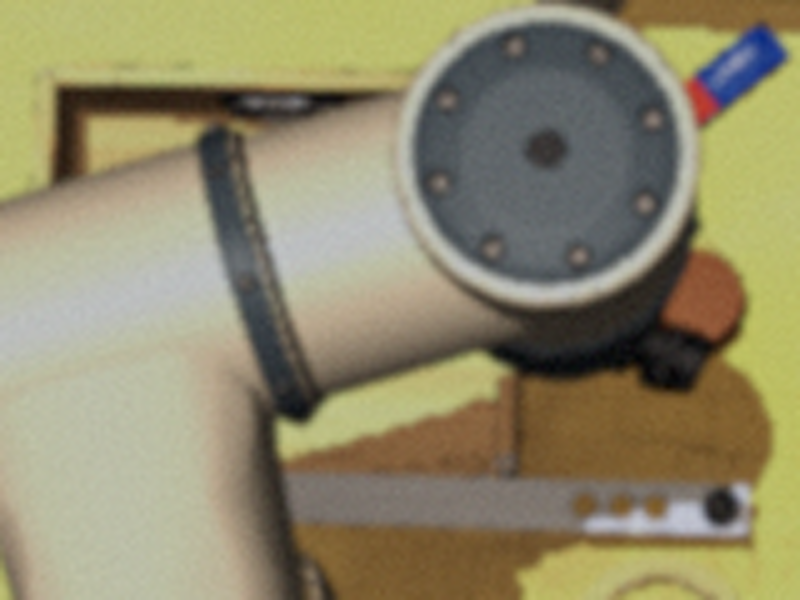

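Both jars stand in the bay, at side crop (387,345) and (412,410). Next is the stay, so I'll refine the grip position and plan the path.

```bash
cat > lk.py <<'E'
import numpy as np
H=np.array([453.7,33.7]);P=np.array([543.7,33.7])
def G(th,beta,psi):
    piv=H+130*np.array([-np.sin(th),np.cos(th)])
    Lh=240*np.cos(psi)-25*np.sin(psi); z=81+240*np.sin(psi)+25*np.cos(psi)
    return np.r_[piv+Lh*np.array([np.cos(beta),np.sin(beta)]),z]
E
python3 - <<'E'
from h import *; from lk import *
t=cv2.imread("pics/top1.png")
crop(t,230,255,120,30,6,"z6")
s=cv2.imread("pics/side11.png");crop(s,285,190,40,70,8,"z7")
th=.49;piv=H+130*np.array([-np.sin(th),np.cos(th)]);d=P-piv;print(np.linalg.norm(d),np.degrees(np.arctan2(d[1],d[0])))
print(onz("side",(168+.5)/8-.5+280,(338+.5)/8-.5+195,124))
E
```

```text
189.76998124889275 -37.188064348545126
[431.69283037 -68.35997614 124.        ]
```

View pics/z6.png

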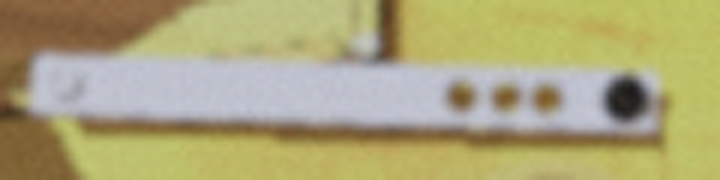

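View pics/z7.png

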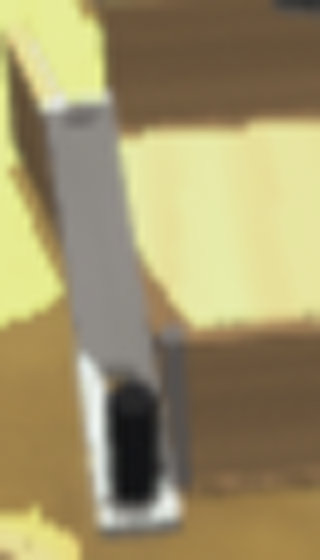

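apply_moves(
  grip=[0.5,0.5,0.5,0.5,0.5,0.5,0.5,0.5,0.5,0.5],
  delta_pos=[
    [-0.01,-0.011,0],
    [-0.022,-0.024,0],
    [-0.034,-0.036,0],
    [-0.046,-0.05,0],
    [-0.058,-0.062,0],
    [-0.068,-0.073,0],
    [-0.076,-0.081,-0.02],
    [-0.078,-0.084,-0.05],
    [-0.078,-0.084,-0.075],
    [-0.078,-0.084,-0.08],
  ],
  twist=[
    [0,0,-8],
    [0,0,-16],
    [0,0,-24],
    [0,0,-32],
    [0,0,-41],
    [0,0,-50],
    [0,0,-58],
    [0,0,-65],
    [0,0,-65],
    [0,0,-65],
  ],
)

```text
time_s: 31.05
position: [429.4, -78.7, 143.8]
tool_rot: [0.709, -0.705, -0.0, 0.003]
wrist_force: [0.5, 0.3, 0.8]
gripper_width: 42.6
```

Run:
```python
from h import *
st();s=grab("side","side12");t=grab("top","top12")
crop(s,240,150,140,130,5,"cs14");crop(t,240,220,120,80,6,"ct14")
```

```text
t31.05 pos [429.4 -78.7 143.8] jaw 0.3 zax [-0.005 -0.004 -1.   ] F [0.5 0.3 0.8] w 42.6 j6 -0.18
```

View pics/cs14.png

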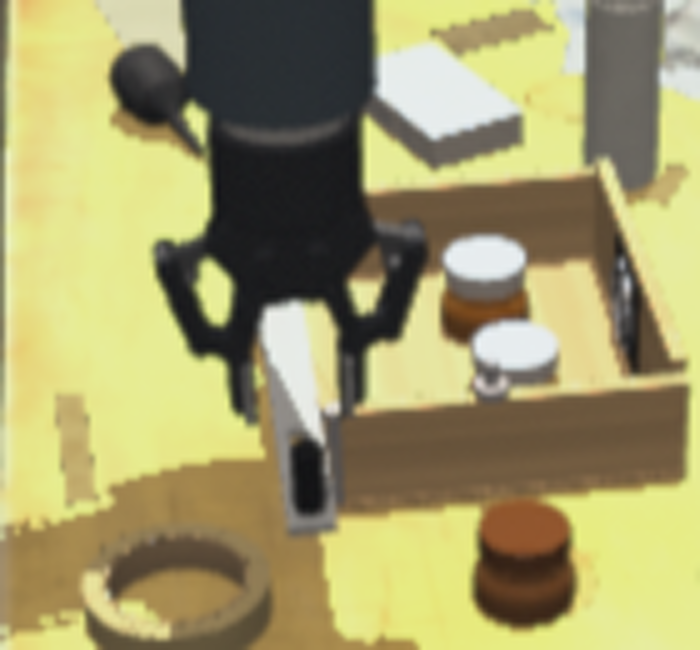

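View pics/ct14.png

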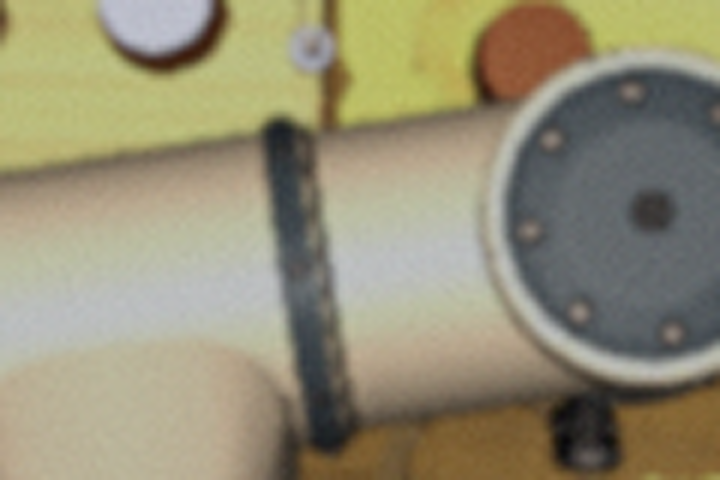

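The fingers are above the grip at side crop (308,475), and the peg is at (490,380). I'll descend and pinch.

apply_moves(
  grip=[0.5,0.5,0.5,0.5,0.5,0.5,0.5,0.5,0.5,0.5],
  delta_pos=[
    [0.002,0.002,-0.01],
    [0.002,0.002,-0.02],
    [0.002,0.002,-0.03],
    [0.002,0.002,-0.04],
    [0.002,0.002,-0.046],
    [0.002,0.002,-0.05],
    [0.002,0.002,-0.05],
    [0.002,0.002,-0.05],
    [0.002,0.002,-0.05],
    [0.002,0.002,-0.05],
  ],
  twist=[
    [0,0,-0.5],
    [0,0,-0.5],
    [0,0,-0.5],
    [0,0,-0.5],
    [0,0,-0.5],
    [0,0,-0.5],
    [0,0,-0.5],
    [0,0,-0.5],
    [0,0,-0.5],
    [0,0,-0.5],
  ],
)

```text
time_s: 32.4
position: [432.5, -76.7, 95.2]
tool_rot: [-0.706, 0.708, -0.001, -0.002]
wrist_force: [0.1, 0.3, 0.7]
gripper_width: 42.5
```

Run:
```python
from h import *
st();s=grab("side","side13")
crop(s,250,170,110,100,6,"cs15")
```

```text
t32.40 pos [432.5 -76.7  95.2] jaw 179.8 zax [-0.002 -0.004 -1.   ] F [0.1 0.3 0.7] w 42.5 j6 -0.19
```

View pics/cs15.png

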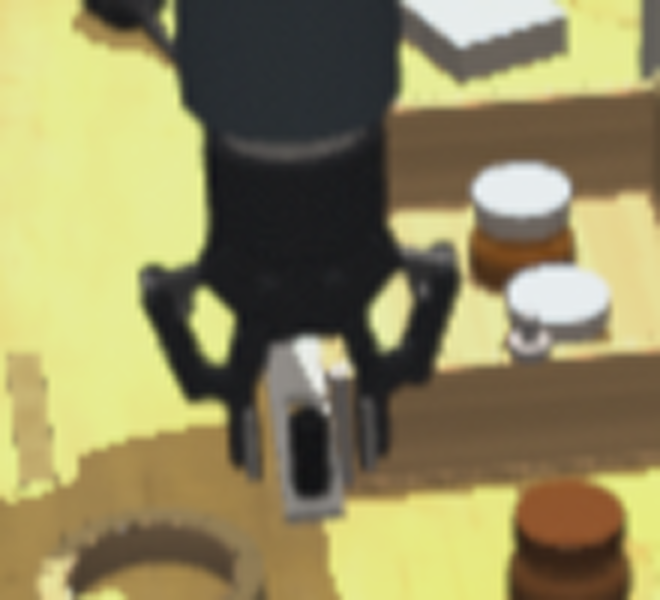

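The fingers straddle the grip at crop (308,450). I'll close on it.

apply_moves(
  grip=[1,1,1,1,1,1,1,1,1,1],
  delta_pos=[
    [0,0,0],
    [0,0,0],
    [0,0,0],
    [0,0,0],
    [0,0,0],
    [0,0,0],
    [0,0,0],
    [0,0,0],
    [0,0,0],
    [0,0,0],
  ],
  twist=[
    [0,0,0],
    [0,0,0],
    [0,0,0],
    [0,0,0],
    [0,0,0],
    [0,0,0],
    [0,0,0],
    [0,0,0],
    [0,0,0],
    [0,0,0],
  ],
  grip_force=40,
)

```text
time_s: 33.7
position: [432.5, -76.7, 95.2]
tool_rot: [-0.706, 0.708, -0.001, -0.002]
wrist_force: [-0.4, -0.2, -0.3]
gripper_width: 16.5
```

Run:
```python
from h import *; from lk import *
st()
th0,b0=.1555,np.radians(-90.45);th1,b1=.49,np.radians(-37.19)
g0=G(th0,b0,0);print(g0)
print("lift",(G(th0,b0,.16)-g0).round(1))
g1=G(th0,b0,.16)
for k in range(1,11):
    f=k/10;th=th0+(th1-th0)*f;b=b0+(b1-b0)*f
    print(k,(G(th,b,.16)-g1).round(1),"yaw",round(np.degrees(b-b0),1))
print("lower",(G(th1,b1,0)-G(th1,b1,.16)).round(1),[ (G(th1,b1,p)-G(th1,b1,.16)).round(1).tolist() for p in(.12,.08,.04)], "final",G(th1,b1,0))
print([ (G(th0,b0,p)-g0).round(1).tolist() for p in(.04,.08,.12,.16)])
```

```text
t33.70 pos [432.5 -76.7  95.2] jaw 179.8 zax [-0.002 -0.004 -1.   ] F [-0.4 -0.2 -0.3] w 16.5 j6 -0.19
[431.68143264 -77.8611496  106.        ]
lift [ 0.1  7.  37.9]
1 [17.3  0.1  0. ] yaw 5.3
2 [34.5  2.   0. ] yaw 10.7
3 [51.4  5.8  0. ] yaw 16.0
4 [67.8 11.4  0. ] yaw 21.3
5 [83.5 18.7  0. ] yaw 26.6
6 [98.4 27.7  0. ] yaw 32.0
7 [112.2  38.3   0. ] yaw 37.3
8 [124.9  50.4   0. ] yaw 42.6
9 [136.4  63.8   0. ] yaw 47.9
10 [146.4  78.4   0. ] yaw 53.3
lower [  5.6  -4.3 -37.9] [[1.9, -1.4, -9.4], [3.4, -2.6, -18.8], [4.7, -3.5, -28.3]] final [583.71113734   3.33285123 106.        ]
[[0.0, 1.2, 9.6], [0.0, 2.8, 19.1], [0.0, 4.7, 28.6], [0.1, 7.0, 37.9]]
```

apply_moves(
  grip=[1,1,1,1,1,1,1,1,1,1],
  delta_pos=[
    [0,0.001,0.005],
    [0,0.001,0.01],
    [0,0.002,0.015],
    [0,0.003,0.02],
    [0,0.004,0.025],
    [0,0.005,0.03],
    [0,0.006,0.034],
    [0,0.007,0.038],
    [0,0.007,0.038],
    [0,0.007,0.038],
  ],
  twist=[
    [0,0,0],
    [0,0,0],
    [0,0,0],
    [0,0,0],
    [0,0,0],
    [0,0,0],
    [0,0,0],
    [0,0,0],
    [0,0,0],
    [0,0,0],
  ],
)

```text
time_s: 34.95
position: [432.5, -69.8, 133.1]
tool_rot: [-0.706, 0.709, -0.001, -0.002]
wrist_force: [-1.2, 1.3, -2.7]
gripper_width: 16.8
```

Run:
```python
from h import *
st();s=grab("side","side14")
crop(s,250,150,120,110,6,"cs16")
```

```text
t34.95 pos [432.5 -69.8 133.1] jaw 179.8 zax [-0.002 -0.005 -1.   ] F [-1.2  1.3 -2.7] w 16.8 j6 -0.21
```

View pics/cs16.png

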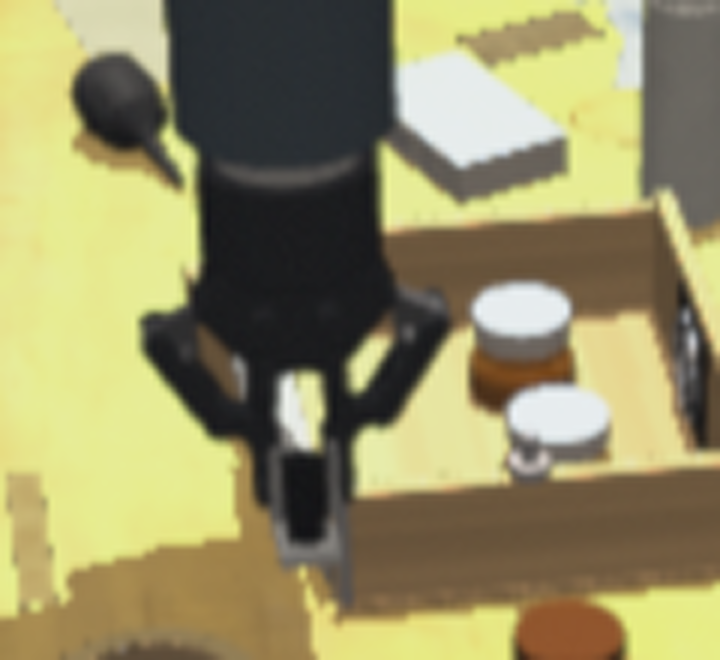

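The arm is lifted, held at crop (303,500). I'll sweep it round towards the peg in two calls.

apply_moves(
  grip=[1,1,1,1,1,1,1,1,1,1],
  delta_pos=[
    [0.0085,0,0],
    [0.0173,0.0001,0],
    [0.026,0.001,0],
    [0.0345,0.002,0],
    [0.043,0.0038,0],
    [0.0514,0.0058,0],
    [0.0596,0.0085,0],
    [0.0678,0.0114,0],
    [0.0757,0.015,0],
    [0.0835,0.0187,0],
  ],
  twist=[
    [0,0,2.7],
    [0,0,5.3],
    [0,0,8],
    [0,0,10.7],
    [0,0,13.3],
    [0,0,16],
    [0,0,18.7],
    [0,0,21.3],
    [0,0,24],
    [0,0,26.6],
  ],
)

```text
time_s: 36.25
position: [515.0, -49.6, 131.8]
tool_rot: [0.85, -0.527, -0.001, 0.002]
wrist_force: [-3.1, 6.7, -3.9]
gripper_width: 16.7
```

Run:
```python
from h import *
st();s=grab("side","side15");t=grab("top","top15")
crop(s,250,150,120,110,6,"cs17");crop(t,190,170,160,120,5,"ct17")
```

```text
t36.25 pos [515.  -49.6 131.8] jaw 26.4 zax [-0.003 -0.002 -1.   ] F [-3.1  6.7 -3.9] w 16.7 j6 0.25
```

View pics/cs17.png

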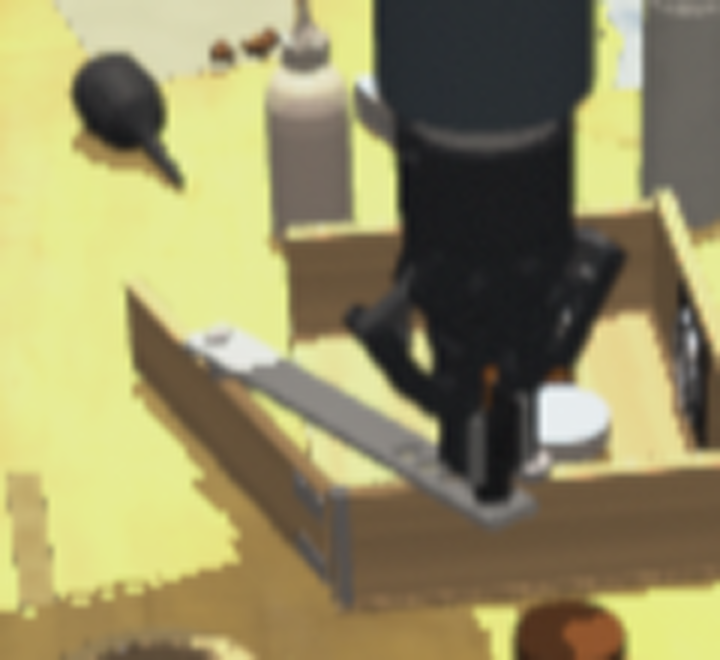

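View pics/ct17.png

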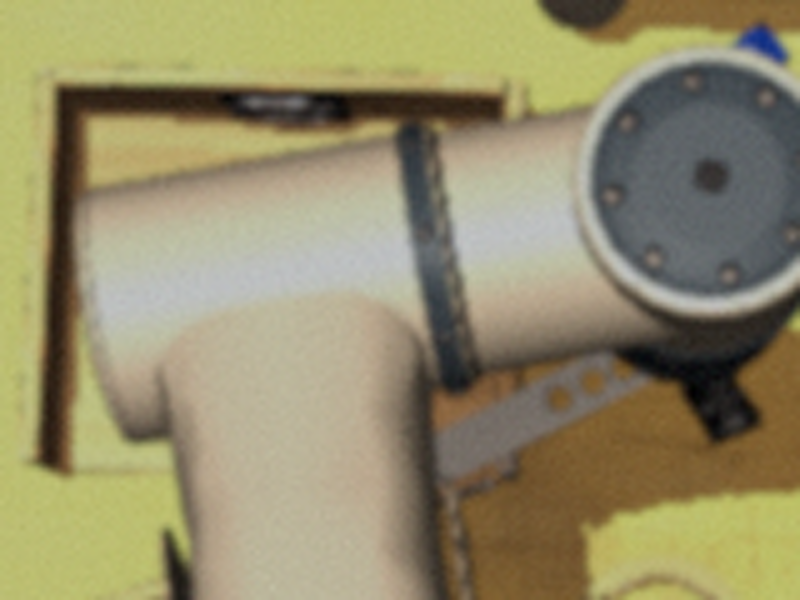

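The stay now swings the right way, with its holes at top crop (575,385). I'll continue until it is above the peg.

apply_moves(
  grip=[1,1,1,1,1,1,1,1,1,1],
  delta_pos=[
    [0.008,0.003,0.001],
    [0.016,0.0075,0.001],
    [0.023,0.0128,0.001],
    [0.0297,0.018,0.001],
    [0.036,0.024,0.001],
    [0.0424,0.0302,0.001],
    [0.0482,0.037,0.001],
    [0.0539,0.0436,0.001],
    [0.0588,0.0506,0.001],
    [0.0633,0.0576,0.001],
  ],
  twist=[
    [0,0,2.7],
    [0,0,5.3],
    [0,0,8],
    [0,0,10.7],
    [0,0,13.3],
    [0,0,16],
    [0,0,18.7],
    [0,0,21.3],
    [0,0,24],
    [0,0,26.7],
  ],
)

```text
time_s: 37.6
position: [578.9, 8.6, 132.6]
tool_rot: [0.949, -0.315, -0.0, 0.002]
wrist_force: [-1.9, 3.0, -3.0]
gripper_width: 16.7
```

Run:
```python
from h import *
st();s=grab("side","side16");t=grab("top","top16")
crop(s,260,150,110,100,7,"cs18");crop(t,210,190,130,95,6,"ct18")
```

```text
t37.60 pos [578.9   8.6 132.6] jaw 53.3 zax [-0.001 -0.003 -1.   ] F [-1.9  3.  -3. ] w 16.7 j6 0.64
```

View pics/cs18.png

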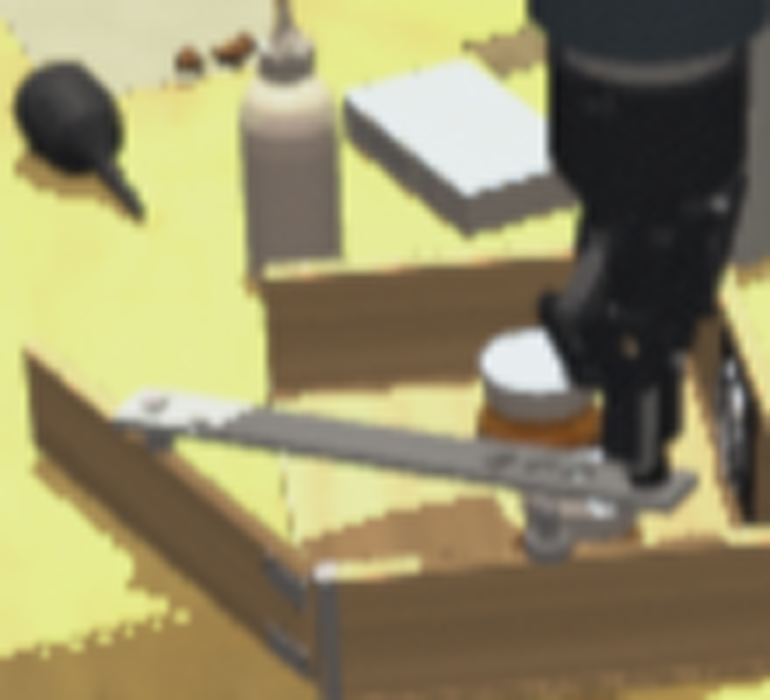

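View pics/ct18.png

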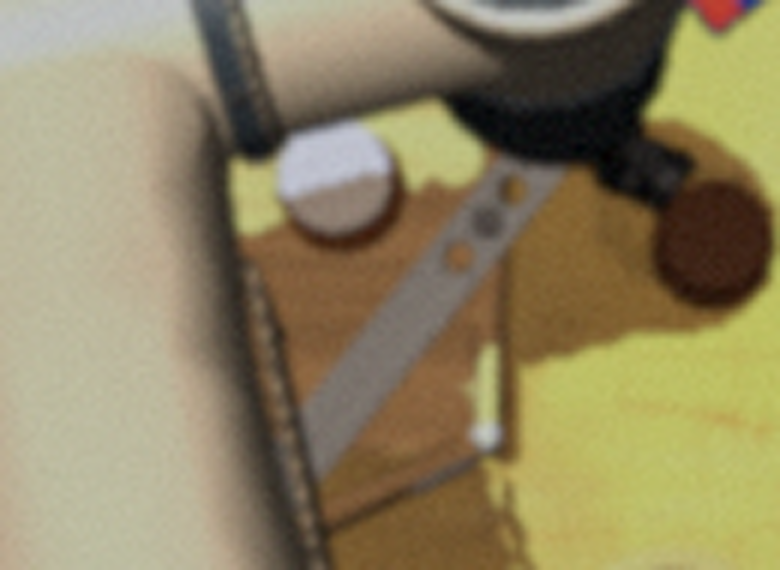

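The middle hole at top crop (487,221) shows the peg through it. I'll work out the small correction before lowering.

Run:
```python
from h import *
t=cv2.imread("pics/top16.png");crop(t,270,205,40,40,18,"z8")
u=lambda x,y:((x+.5)/6-.5+210,(y+.5)/6-.5+190)
h=onz("top",*u(487.6,220.6),84+189.7*np.sin(.158));print(h,onz("top",*u(487,221),94.5))
```

```text
[543.12789299  35.11181096 113.84804957] [545.79506533  36.08773295  94.5       ]
```

View pics/z8.png

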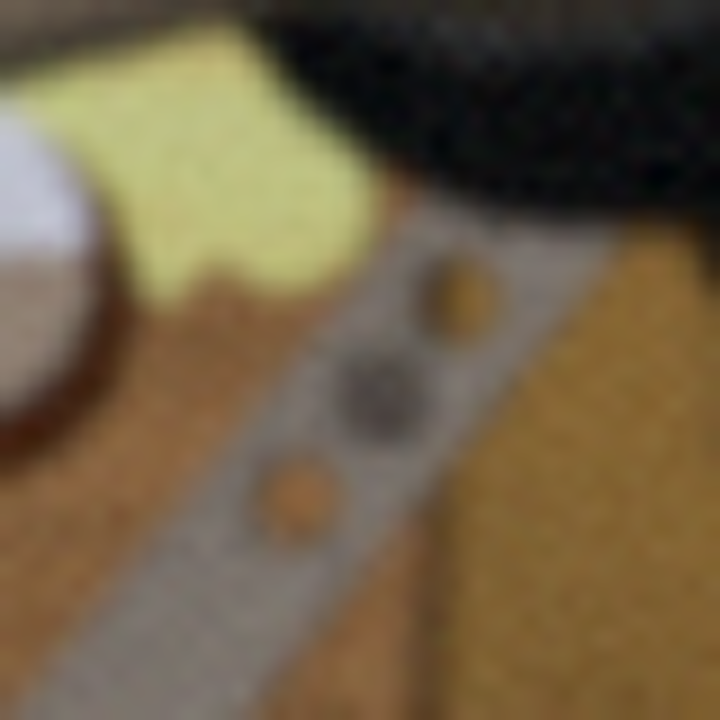

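apply_moves(
  grip=[1,1,1,1,1,1,1,1,1,1],
  delta_pos=[
    [0.0003,-0.0003,-0.002],
    [0.0006,-0.0006,-0.005],
    [0.001,-0.001,-0.008],
    [0.0014,-0.0015,-0.011],
    [0.0018,-0.0019,-0.014],
    [0.002,-0.0022,-0.016],
    [0.002,-0.0022,-0.016],
    [0.002,-0.0022,-0.016],
    [0.002,-0.0022,-0.016],
    [0.002,-0.0022,-0.016],
  ],
  twist=[
    [0,0,0],
    [0,0,0],
    [0,0,0],
    [0,0,0],
    [0,0,0],
    [0,0,0],
    [0,0,0],
    [0,0,0],
    [0,0,0],
    [0,0,0],
  ],
)

```text
time_s: 38.95
position: [581.1, 6.5, 116.7]
tool_rot: [0.949, -0.315, 0.0, 0.002]
wrist_force: [2.2, -0.8, 1.3]
gripper_width: 16.5
```

Run:
```python
from h import *
st();t=grab("top","top17");s=grab("side","side17")
crop(t,270,205,40,40,12,"z9");crop(s,310,190,60,60,9,"z10")
```

```text
t38.95 pos [581.1   6.5 116.7] jaw 53.2 zax [-0.001 -0.004 -1.   ] F [ 2.2 -0.8  1.3] w 16.5 j6 0.65
```

View pics/z9.png

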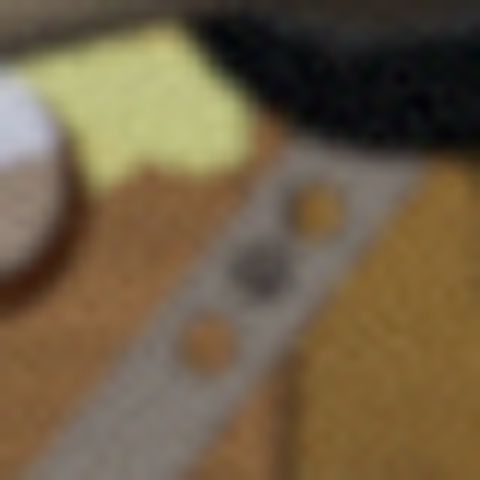

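View pics/z10.png

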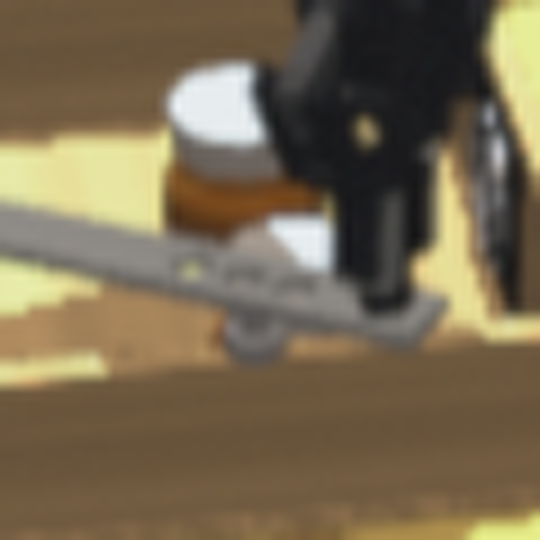

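The peg is still centred in the middle hole, at crop (260,270). I'll lower it fully.

apply_moves(
  grip=[1,1,1,1,1,1,1,1,1,1],
  delta_pos=[
    [0.0003,-0.0003,-0.003],
    [0.0006,-0.0006,-0.006],
    [0.0009,-0.001,-0.009],
    [0.0012,-0.0014,-0.012],
    [0.0015,-0.0018,-0.015],
    [0.0017,-0.002,-0.018],
    [0.0018,-0.0022,-0.02],
    [0.0018,-0.0022,-0.0215],
    [0.0018,-0.0022,-0.0215],
    [0.0018,-0.0022,-0.0215],
  ],
  twist=[
    [0,0,0],
    [0,0,0],
    [0,0,0],
    [0,0,0],
    [0,0,0],
    [0,0,0],
    [0,0,0],
    [0,0,0],
    [0,0,0],
    [0,0,0],
  ],
)

```text
time_s: 40.3
position: [584.5, 4.6, 95.7]
tool_rot: [0.949, -0.315, 0.002, 0.001]
wrist_force: [6.1, 1.7, 2.2]
gripper_width: 16.7
```

Run:
```python
from h import *
st();t=grab("top","top18");s=grab("side","side18")
crop(t,270,205,40,40,12,"z11");crop(s,310,190,60,60,9,"z12")
```

```text
t40.30 pos [584.5   4.6  95.7] jaw 53.3 zax [ 0.002 -0.003 -1.   ] F [6.1 1.7 2.2] w 16.7 j6 0.65
```

View pics/z11.png

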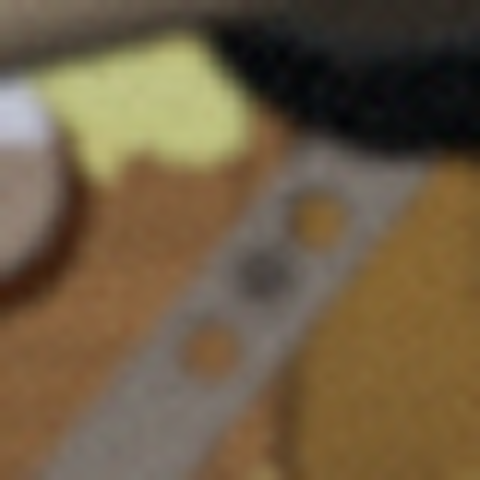

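View pics/z12.png

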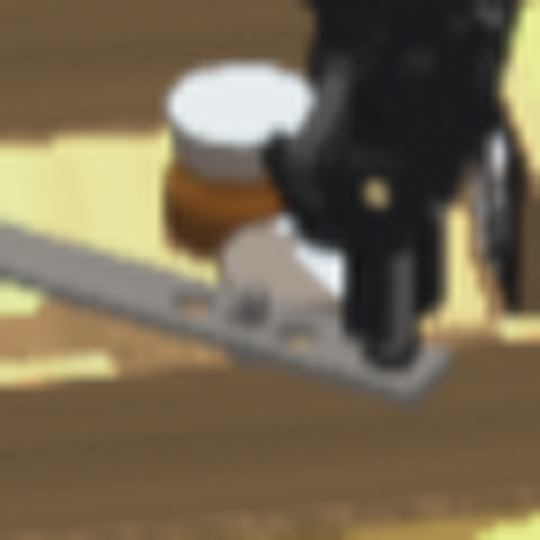

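The peg protrudes through the middle hole at side crop (248,300), with the bar down on the boss. I'll release and rise.

apply_moves(
  grip=[0.9,0.8,0.6,0.4,0.4,0.4,0.4,0.4,0.4,0.4],
  delta_pos=[
    [-0.001,0,0],
    [-0.001,0,0],
    [-0.001,0,0],
    [-0.001,0,0],
    [-0.001,0,0],
    [-0.001,0,0.01],
    [-0.001,0,0.03],
    [-0.001,0,0.06],
    [-0.001,0,0.09],
    [-0.001,0,0.1],
  ],
  twist=[
    [0,0,0],
    [0,0,0],
    [0,0,0],
    [0,0,0],
    [0,0,0],
    [0,0,0],
    [0,0,0],
    [0,0,0],
    [0,0,0],
    [0,0,0],
  ],
)

```text
time_s: 41.65
position: [584.4, 4.6, 198.5]
tool_rot: [0.949, -0.315, 0.004, 0.0]
wrist_force: [0.2, 0.5, 0.1]
gripper_width: 51.3
```

apply_moves(
  grip=[0.4,0.4,0.4,0.4,0.4,0.4,0.4,0.4,0.4,0.4],
  delta_pos=[
    [0.002,-0.02,0],
    [0.006,-0.05,0],
    [0.01,-0.09,0],
    [0.015,-0.13,0],
    [0.02,-0.17,0],
    [0.025,-0.205,0],
    [0.03,-0.24,0],
    [0.035,-0.27,0],
    [0.037,-0.29,0],
    [0.037,-0.296,0],
  ],
  twist=[
    [0,0,0],
    [0,0,0],
    [0,0,3],
    [0,0,7],
    [0,0,11],
    [0,0,15],
    [0,0,19],
    [0,0,23],
    [0,0,27],
    [0,0,30],
  ],
)

```text
time_s: 42.9
position: [620.3, -293.6, 196.5]
tool_rot: [0.998, -0.059, 0.002, -0.001]
wrist_force: [0.1, 1.5, 0.6]
gripper_width: 51.6
```

Run:
```python
from h import *
st();t=grab("top","top19");s=grab("side","side19")
crop(t,190,170,160,120,5,"z13");crop(s,240,150,140,110,5,"z14");crop(t,340,170,100,60,7,"z15")
```

```text
t42.90 pos [ 620.3 -293.6  196.5] jaw 83.2 zax [ 0.004  0.002 -1.   ] F [0.1 1.5 0.6] w 51.6 j6 1.67
```

View pics/z13.png

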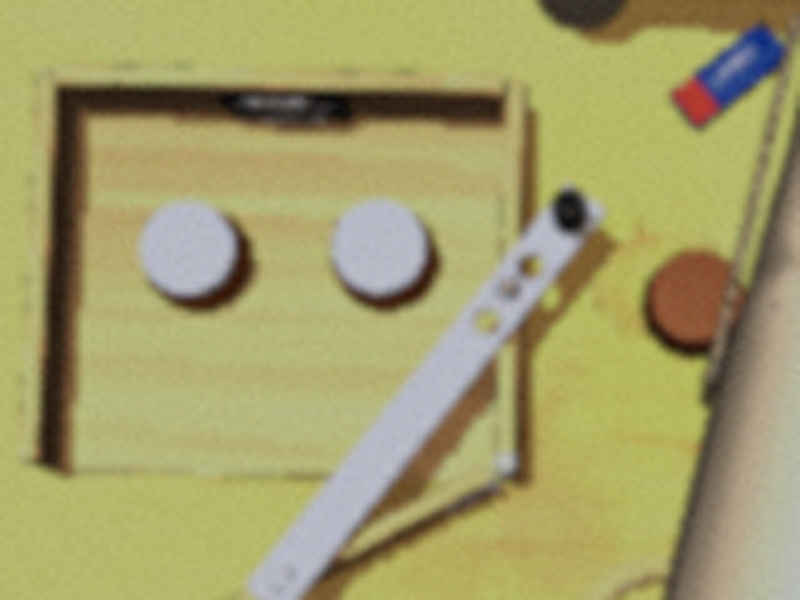

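View pics/z14.png

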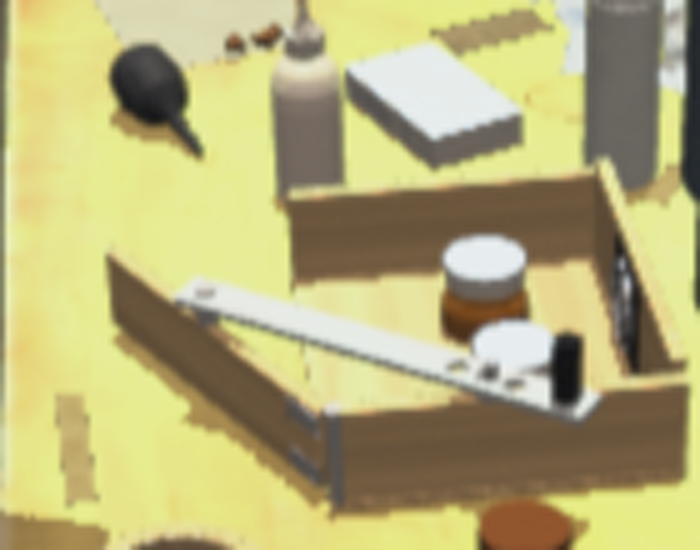

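View pics/side19.png

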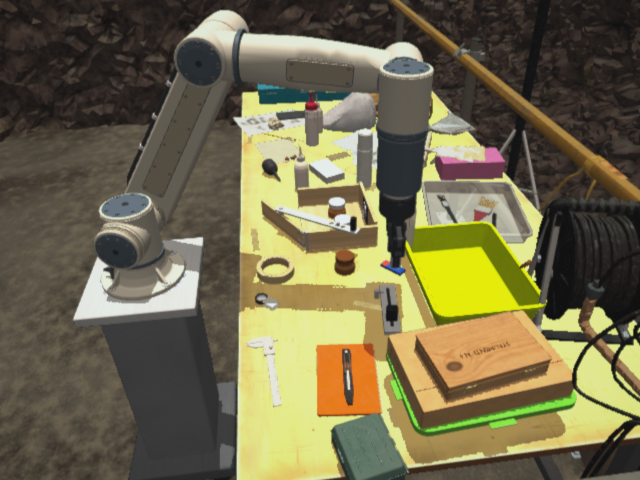

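The stay is seated on its middle hole at top crop (510,290), both jars stand, the cutter is on the notebook, and the dropper bottle is upright. Next is the fan slider.

Run:
```python
from h import *
t=cv2.imread("pics/top0.png");s=cv2.imread("pics/side0.png")
crop(t,366,196,30,24,25,"z16");crop(s,372,286,24,24,25,"z17")
c=np.array([633,-244.4]);d=np.array([.143,.990])
for n,p,z in(("top",(213,195),24),("top",(210,222),26),("side",(175,178),24),("side",(118,157),26)):
    o=(355,185) if n=="top" else (365,275)
    w=onz(n,(p[0]+.5)/10-.5+o[0],(p[1]+.5)/10-.5+o[1],z)[:2];print(n,w.round(1),((w-c)@d).round(1))
```

```text
top [ 624.8 -193.3] 49.4
top [ 616.8 -192.3] 49.3
side [ 622.7 -200.9] 41.6
side [ 609.6 -193.1] 47.5
```

View pics/z16.png

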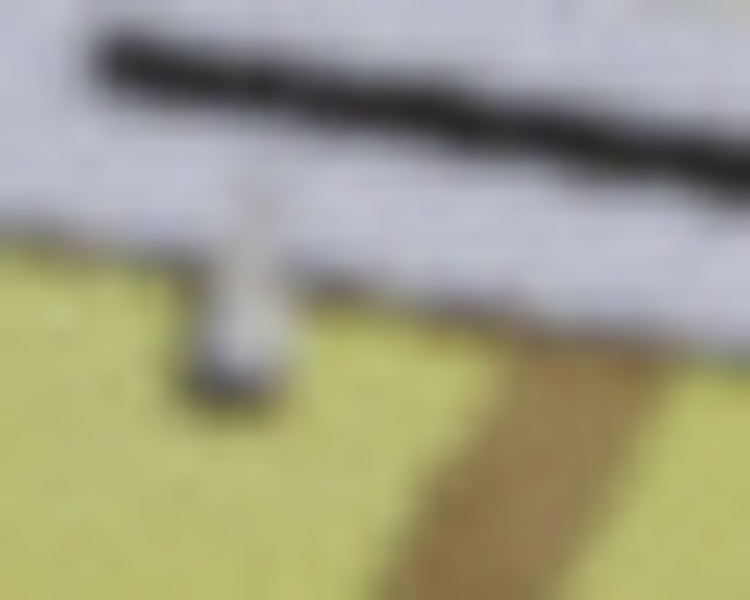

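View pics/z17.png

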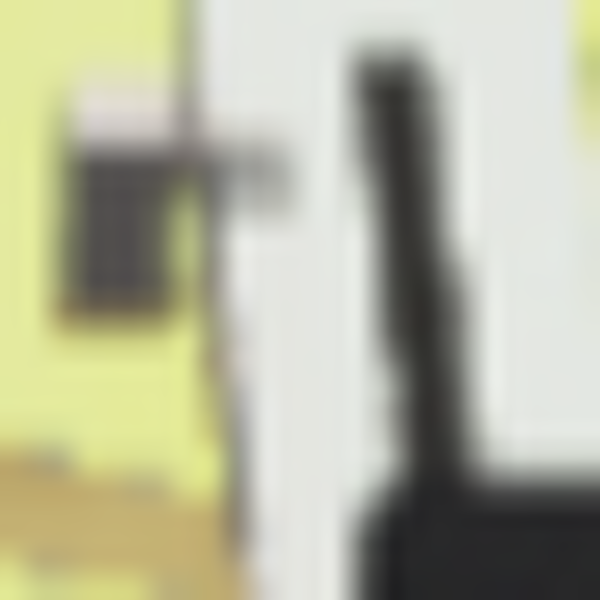

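apply_moves(
  grip=[0.4,0.4,0.4,0.4,0.4,0.4,0.4,0.4,0.4,0.4],
  delta_pos=[
    [0.006,0.002,-0.02],
    [0.006,0.002,-0.04],
    [0.006,0.002,-0.06],
    [0.006,0.002,-0.08],
    [0.006,0.002,-0.1],
    [0.006,0.002,-0.12],
    [0.006,0.002,-0.13],
    [0.006,0.002,-0.13],
    [0.006,0.002,-0.13],
    [0.006,0.002,-0.13],
  ],
  twist=[
    [0,0,-1.4],
    [0,0,-1.4],
    [0,0,-1.4],
    [0,0,-1.4],
    [0,0,-1.4],
    [0,0,-1.4],
    [0,0,-1.4],
    [0,0,-1.4],
    [0,0,-1.4],
    [0,0,-1.4],
  ],
)

```text
time_s: 44.25
position: [626.9, -291.1, 67.8]
tool_rot: [0.997, -0.072, 0.003, -0.001]
wrist_force: [0.2, 0.2, -0.8]
gripper_width: 51.1
```

Run:
```python
from h import *
st();s=grab("side","side20");crop(s,350,230,80,110,6,"z18")
```

```text
t44.25 pos [ 626.9 -291.1   67.8] jaw 81.8 zax [ 0.006  0.001 -1.   ] F [ 0.2  0.2 -0.8] w 51.1 j6 1.64
```

View pics/z18.png

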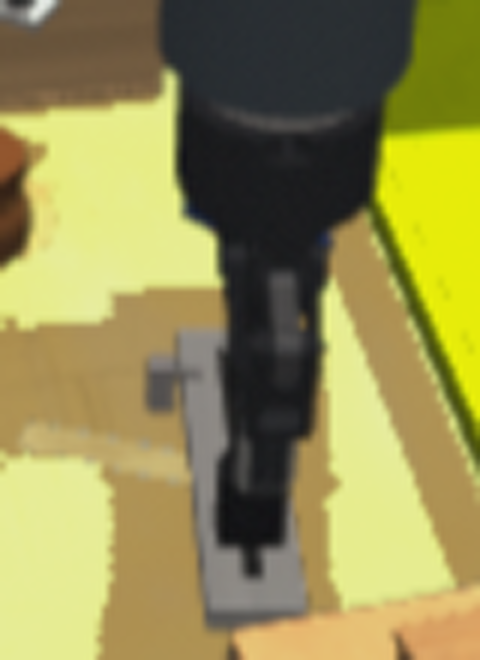

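The open fingers are above the slider at crop (255,480). I'll triangulate the clip, then descend around the block.

Run:
```python
from h import *
c=np.array([633,-244.4]);d=np.array([.143,.990])
f=lambda x,y,s,ox,oy:((x+.5)/s-.5+ox,(y+.5)/s-.5+oy)
a=f(245,322,25,366,196);b=f(122,118,25,372,286)
p,e=tri(a,b);print(p,e,(p[:2]-c)@d, onz("top",*a,26),onz("side",*b,26))
w=onz("side",*f(117,312,25,372,286),0);print(w,(w[:2]-c)@d)
```

```text
[ 611.20654388 -191.71279984   24.97559443] 2.3352477850887787 49.04386392985696 [ 612.19937981 -191.69031615   26.        ] [ 609.71775738 -193.05463489   26.        ]
[ 610.1812317  -193.24016348    0.        ] 47.385154291008995
```

apply_moves(
  grip=[0.4,0.4,0.4,0.4,0.4,0.4,0.4,0.4,0.4,0.4],
  delta_pos=[
    [-0.001,-0.001,-0.008],
    [-0.001,-0.001,-0.016],
    [-0.001,-0.001,-0.024],
    [-0.001,-0.001,-0.03],
    [-0.001,-0.001,-0.036],
    [-0.001,-0.001,-0.038],
    [-0.001,-0.001,-0.038],
    [-0.001,-0.001,-0.038],
    [-0.001,-0.001,-0.038],
    [-0.001,-0.001,-0.038],
  ],
  twist=[
    [0,0,0],
    [0,0,0],
    [0,0,0],
    [0,0,0],
    [0,0,0],
    [0,0,0],
    [0,0,0],
    [0,0,0],
    [0,0,0],
    [0,0,0],
  ],
)

```text
time_s: 45.55
position: [625.9, -292.1, 29.9]
tool_rot: [0.997, -0.072, 0.003, -0.001]
wrist_force: [0.4, 0.1, -0.1]
gripper_width: 51.1
```

apply_moves(
  grip=[1,1,1,1,1,1,1,1,1,1],
  delta_pos=[
    [0,0,0],
    [0,0,0],
    [0,0,0],
    [0,0,0],
    [0,0,0],
    [0,0,0],
    [0,0,0],
    [0,0,0],
    [0,0,0],
    [0,0,0],
  ],
  twist=[
    [0,0,0],
    [0,0,0],
    [0,0,0],
    [0,0,0],
    [0,0,0],
    [0,0,0],
    [0,0,0],
    [0,0,0],
    [0,0,0],
    [0,0,0],
  ],
  grip_force=30,
)

```text
time_s: 46.8
position: [626.0, -292.2, 30.0]
tool_rot: [0.997, -0.072, 0.003, -0.001]
wrist_force: [-0.5, 1.8, 3.6]
gripper_width: 19.3
```

The slider is gripped (19 mm). I'll drag it 94 mm along the track, then compare it with the clip.

apply_moves(
  grip=[1,1,1,1,1,1,1,1,1,1],
  delta_pos=[
    [0.0014,0.01,0],
    [0.0029,0.02,0],
    [0.005,0.035,0],
    [0.0072,0.05,0],
    [0.0094,0.065,0],
    [0.0112,0.078,0],
    [0.0126,0.088,0],
    [0.0134,0.093,0],
    [0.0134,0.093,0],
    [0.0134,0.093,0],
  ],
  twist=[
    [0,0,0],
    [0,0,0],
    [0,0,0],
    [0,0,0],
    [0,0,0],
    [0,0,0],
    [0,0,0],
    [0,0,0],
    [0,0,0],
    [0,0,0],
  ],
)

```text
time_s: 48.05
position: [639.3, -198.9, 30.0]
tool_rot: [0.997, -0.072, 0.003, -0.001]
wrist_force: [-1.1, 1.7, 2.1]
gripper_width: 19.5
```

Run:
```python
from h import *
st();s=grab("side","side21");crop(s,365,255,50,70,9,"z19");t=grab("top","top21");crop(t,340,170,100,70,7,"z20")
```

```text
t48.05 pos [ 639.3 -198.9   30. ] jaw 81.8 zax [ 0.006  0.002 -1.   ] F [-1.1  1.7  2.1] w 19.5 j6 1.50
```

View pics/z19.png

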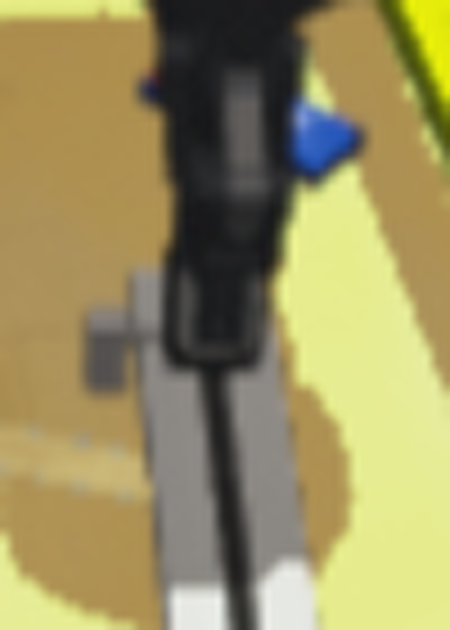

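View pics/z20.png

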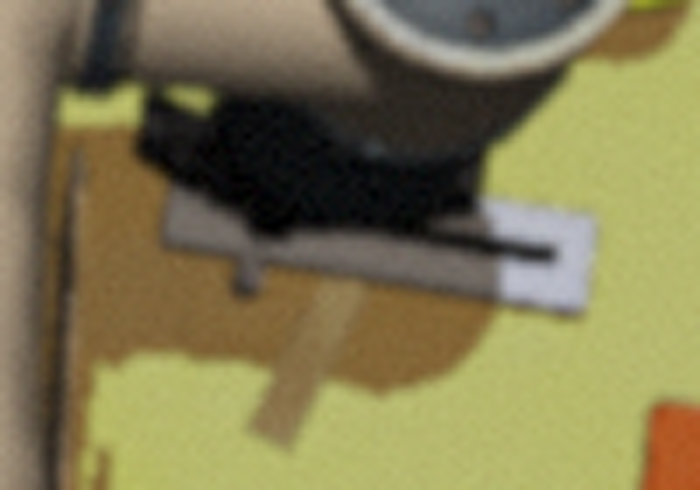

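I'll release and step aside to compare the slider with the clip.

apply_moves(
  grip=[0.8,0.6,0.4,0.4,0.4,0.4,0.4,0.4,0.4,0.4],
  delta_pos=[
    [0,0,0],
    [0,0,0],
    [0,0,0],
    [0,0,0],
    [0,0,0.02],
    [0,0,0.05],
    [0,0,0.08],
    [0,0,0.11],
    [0,0,0.13],
    [0,0,0.13],
  ],
  twist=[
    [0,0,0],
    [0,0,0],
    [0,0,0],
    [0,0,0],
    [0,0,0],
    [0,0,0],
    [0,0,0],
    [0,0,0],
    [0,0,0],
    [0,0,0],
  ],
)

```text
time_s: 49.4
position: [640.3, -199.4, 162.0]
tool_rot: [0.997, -0.072, 0.005, -0.001]
wrist_force: [-1.0, -0.3, -0.0]
gripper_width: 51.2
```

apply_moves(
  grip=[0.4,0.4,0.4,0.4,0.4,0.4,0.4,0.4,0.4,0.4],
  delta_pos=[
    [-0.02,0,0.01],
    [-0.05,0,0.03],
    [-0.09,0,0.05],
    [-0.13,0,0.06],
    [-0.17,0,0.06],
    [-0.2,0,0.06],
    [-0.23,0,0.06],
    [-0.25,0,0.06],
    [-0.26,0,0.06],
    [-0.26,0,0.06],
  ],
  twist=[
    [0,0,0],
    [0,0,0],
    [0,0,0],
    [0,0,0],
    [0,0,0],
    [0,0,0],
    [0,0,0],
    [0,0,0],
    [0,0,0],
    [0,0,0],
  ],
)

```text
time_s: 50.65
position: [380.0, -199.4, 221.6]
tool_rot: [0.997, -0.072, 0.005, -0.001]
wrist_force: [1.2, -0.1, 0.9]
gripper_width: 51.3
```

Run:
```python
from h import *
st();s=grab("side","side22");crop(s,365,265,50,70,9,"z21");t=grab("top","top22");crop(t,355,180,75,45,10,"z22")
```

```text
t50.65 pos [ 380.  -199.4  221.6] jaw 81.7 zax [ 0.01   0.001 -1.   ] F [ 1.2 -0.1  0.9] w 51.3 j6 1.54
```

View pics/z21.png

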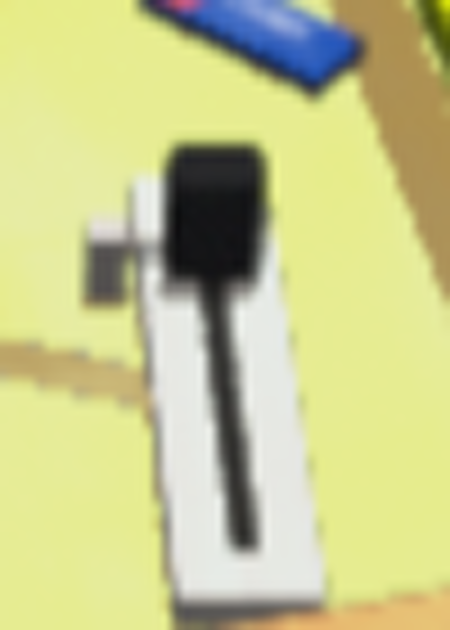

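View pics/z22.png

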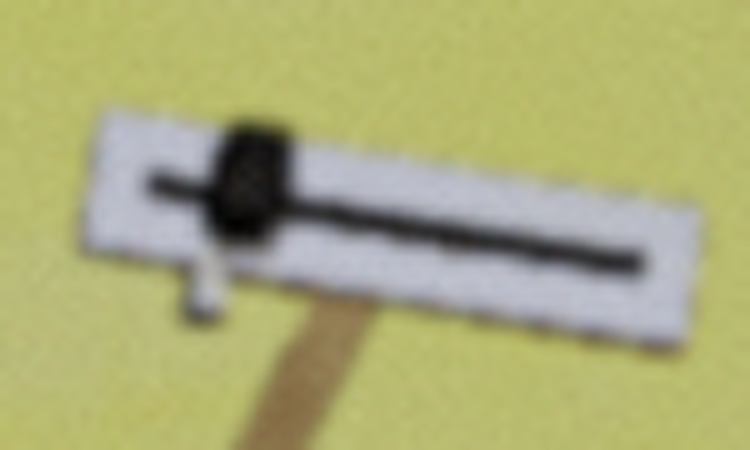

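Run:
```python
from h import *
d=np.array([.143,.990]);d/=np.linalg.norm(d)
ft=lambda x,y:((x+.5)/10-.5+355,(y+.5)/10-.5+180)
fs=lambda x,y:((x+.5)/9-.5+365,(y+.5)/9-.5+265)
S=lambda w:round(float((w[:2]-[633,-244.4])@d),1)
tr=[ft(100,108),ft(703,205),ft(682,350),ft(82,250)]
T=np.array([onz("top",*p,14) for p in tr]);print("track s",[S(w) for w in T],T.mean(0)[:2])
for a,b in((0,1),(3,2)): v=T[a]-T[b];print(np.degrees(np.arctan2(v[0],v[1])))
a,b=onz("top",*ft(150,185),14),onz("top",*ft(643,262),14);print("slot",S(a),S(b),np.degrees(np.arctan2((a-b)[0],(a-b)[1])))
print("slider top",onz("top",*ft(254,176),54.5),S(onz("top",*ft(254,176),54.5)),"side",onz("side",*fs(218,170),54.5),S(onz("side",*fs(218,170),54.5)))
for n,p,z in(("top",ft(207,285),26),("top",ft(205,305),10),("side",fs(107,230),26),("side",fs(105,300),0)):
    w=onz(n,*p,z);print("clip",n,z,w.round(1),S(w))
# expected pixels of things if slider centre at s
for s_ in(44,46,48,50):
    w=np.array([633,-244.4])+s_*d
    print(s_,[((proj("top",[*(w+dx*np.array([d[1],-d[0]])+dy*d),z])+.5-[355,180])*10-.5).round().tolist() for dx,dy,z in((0,0,54.5),(-14,-10,54.5),(-14,10,54.5))],"side",[((proj("side",[*(w+dx*np.array([d[1],-d[0]])+dy*d),z])+.5-[365,265])*9-.5).round().tolist() for dx,dy,z in((0,-10,14.5),(0,-10,54.5),(0,10,54.5))])
```

```text
track s [85.4, -84.0, -84.0, 84.0] [ 632.8741351  -244.03753438]
7.723911034844469
8.032343994206238
slot 68.3 -69.8 7.446802301662313
slider top [ 637.97693101 -200.16792715   54.5       ] 44.5 side [ 637.622199   -204.57814048   54.5       ] 40.1
clip top 26 [ 613.2 -191.5   26. ] 49.5
clip top 10 [ 610.5 -193.1   10. ] 47.6
clip side 26 [ 609.9 -192.6   26. ] 48.0
clip side 0 [ 610.3 -192.8   -0. ] 47.8
44 [[257.0, 171.0], [285.0, 228.0], [212.0, 215.0]] side [[216.0, 294.0], [224.0, 184.0], [218.0, 138.0]]
46 [[249.0, 170.0], [278.0, 227.0], [205.0, 214.0]] side [[216.0, 289.0], [223.0, 179.0], [217.0, 133.0]]
48 [[242.0, 169.0], [271.0, 225.0], [197.0, 213.0]] side [[215.0, 284.0], [223.0, 175.0], [217.0, 129.0]]
50 [[235.0, 168.0], [263.0, 224.0], [190.0, 212.0]] side [[215.0, 279.0], [222.0, 170.0], [216.0, 124.0]]
```

```bash
python3 - <<'E'
from h import *
a=np.radians(7.8);d=np.array([np.sin(a),np.cos(a)]);n=np.array([d[1],-d[0]]);c=np.array([632.9,-244.2])
for s in(46,48,50,52,54):
    w=c+s*d
    P=lambda cam,ax,dy,z:proj(cam,[*(w+ax*n+dy*d),z])
    print(s,"side rows",[round(P("side",-27,dy,z)[1],1) for dy,z in((5,26),(-5,26),(-5,0))],"top cols",[P("top",ax,dy,z).round(1).tolist() for ax,dy,z in((-27,5,26),(-27,-5,26),(-31,-5,0),(-31,5,0))])
E
python3 - <<'E'
from h import *
t=cv2.imread("pics/top22.png");print(cv2.cvtColor(t,cv2.COLOR_BGR2GRAY)[202:216,370:384]); 
s=cv2.imread("pics/side22.png");print(cv2.cvtColor(s,cv2.COLOR_BGR2GRAY)[286:302,371:384])
E
```

```text
46 side rows [np.float64(289.3), np.float64(291.9), np.float64(299.7)] top cols [[374.7, 208.1], [378.3, 208.7], [376.8, 211.7], [373.3, 211.2]]
48 side rows [np.float64(288.8), np.float64(291.4), np.float64(299.1)] top cols [[374.0, 208.0], [377.6, 208.5], [376.1, 211.6], [372.6, 211.0]]
50 side rows [np.float64(288.3), np.float64(290.9), np.float64(298.6)] top cols [[373.3, 207.8], [376.9, 208.4], [375.4, 211.5], [371.9, 210.9]]
52 side rows [np.float64(287.8), np.float64(290.4), np.float64(298.1)] top cols [[372.5, 207.7], [376.2, 208.3], [374.7, 211.4], [371.2, 210.8]]
54 side rows [np.float64(287.3), np.float64(289.9), np.float64(297.6)] top cols [[371.8, 207.6], [375.4, 208.2], [374.0, 211.3], [370.5, 210.7]]
[[191 193 193 187 165 100  41  13   2   6  11  32  62 101]
 [191 189 193 185 174 130  79  40  27  27  28  61 104 152]
 [184 187 185 187 184 161 126  88  77  79  82 101 137 175]
 [153 158 158 161 167 175 154 131 130 132 135 146 166 186]
 [139 138 126 117 141 168 167 150 141 147 153 168 177 185]
 [164 156 133 111 136 167 172 150 123 121 132 148 156 157]
 [177 174 159 129 138
[... 632 characters left out ...]
17 223 223 222 216 174 222 231 220  92]
 [226 226 222 202 218 219 219 209 161 214 227 216  89]
 [226 225 221 182 183 183 183 175 146 180 198 181  74]
 [226 226 219 158 107  99 100 102 111 127 156 143  58]
 [226 226 219 155  92  81  83  93 119 117 166 156  65]
 [226 226 219 155  92  82  84 108 157 131 191 181  84]
 [226 226 218 147  90  81  85 116 177 149 223 216 107]
 [226 226 218 143  89  81  84 115 177 147 221 201 123]
 [226 226 218 145  91  83  86 110 161 148 218 196 148]
 [226 226 219 150 117 114 116 133 177 157 209 223 199]
 [226 226 223 199 188 187 187 196 213 162 198 229 228]
 [225 226 226 224 223 223 223 223 217 159 199 229 231]
 [226 226 226 226 226 225 225 225 219 173 182 228 231]]
```

Run:
```python
from h import *
a=np.radians(7.8);d=np.array([np.sin(a),np.cos(a)]);n=np.array([d[1],-d[0]]);c=np.array([632.9,-244.2])
t=cv2.imread("pics/top22.png");print(cv2.cvtColor(t,cv2.COLOR_BGR2GRAY)[191:206,372:388])
s=cv2.imread("pics/side22.png");print(cv2.cvtColor(s,cv2.COLOR_BGR2GRAY)[278:300,381:397])
for q in(43,45,47,49):
    w=c+q*d;P=lambda cam,ax,dy,z:proj(cam,[*(w+ax*n+dy*d),z]).round(1).tolist()
    print(q,"side back-top, front-top, front-bot",[P("side",0,dy,z) for dy,z in((10,54.5),(-10,54.5),(-10,14.5))],"top: R edge, L edge top, L bottom",[P("top",0,dy,z) for dy,z in((-10,54.5),(10,54.5),(10,14.5))])
```

```text
[[176 176 173 174 171 166 155 147 151 153 160 169 175 178 181 182]
 [183 176 174 175 165 139 105  88  91 105 115 130 156 174 175 177]
 [188 190 186 176 156 102  53  33  39  47  57  81 132 165 175 175]
 [187 191 187 175 136  69  25  18  23  20  27  58 120 165 175 180]
 [190 192 186 164 102  38  15  19  25  23  21  54 123 174 187 186]
 [169 182 180 153  83  24  19  29  26  22  27  58 127 176 189 192]
 [123 139 148 123  65  21  27  25  34  26  26  58 128 177 193 189]
 [ 59  72  79  67  37  21  31  36  27  26  25  61 119 166 184 190]
 [ 63  55  47  26  13  21  31  29  33  25  22  44  90 133 149 153]
 [131 115  97  52  13  15  22  24  25  26  18  28  49  64  78  87]
 [182 168 142  80  19  10  14  12  13  20  32  47  54  56  54  51]
 [193 187 165 100  41  13   2   6  11  32  62 101 120 123 117 106]
 [193 185 174 130  79  40  27  27  28  61 104 152 173 178 175 164]
 [185 187 184 161 126  88  77  79  82 101 137 175 189 191 192 186]
 [158 161 167 175 154 131 130 132 135 146 166 186 194 191 192 190]]
[[224 224 224 224 224 224 224 224 224 224 224 224 224 224 224 224]
 [224 224 224 223 222 222 2
[... 1364 characters left out ...]
33 232 232 228]]
43 side back-top, front-top, front-bot [[388.6, 280.1], [389.3, 285.2], [388.5, 297.4]] top: R edge, L edge top, L bottom [[384.2, 197.5], [376.8, 196.3], [374.9, 199.2]]
45 side back-top, front-top, front-bot [[388.5, 279.6], [389.2, 284.7], [388.4, 296.9]] top: R edge, L edge top, L bottom [[383.4, 197.4], [376.1, 196.2], [374.2, 199.1]]
47 side back-top, front-top, front-bot [[388.5, 279.1], [389.2, 284.2], [388.3, 296.3]] top: R edge, L edge top, L bottom [[382.7, 197.2], [375.3, 196.1], [373.5, 199.0]]
49 side back-top, front-top, front-bot [[388.4, 278.6], [389.1, 283.7], [388.3, 295.8]] top: R edge, L edge top, L bottom [[381.9, 197.1], [374.6, 195.9], [372.8, 198.9]]
```

Run:
```python
from h import *
for f in("top0","top22"):
    t=cv2.imread(f"pics/{f}.png");print(f);print(cv2.cvtColor(t,cv2.COLOR_BGR2HSV)[204:214,368:384,1])
a=np.radians(7.8);d=np.array([np.sin(a),np.cos(a)]);n=np.array([d[1],-d[0]]);c=np.array([632.9,-244.2])
for q in(47,49,51):
    w=c+q*d;print(q,[[proj("top",[*(w+ax*n+dy*d),z]).round(1).tolist() for dy in(-5,0,5)] for ax,z in((-16,24),(-24,26),(-30,26),(-30,0))])
```

```text
top0
[[ 14  14  12  19  23  20  16  11   9  11  17  19  16  17  20  22]
 [ 21  10   2  14  18  14  12   6   6  14  19  19  21  17  19  18]
 [ 77  71  57  48  31  17   7   5   2   8  17  15  13  13  13  16]
 [ 94  93  89  99  89  67  24   9   9  15  22  26  23   9   3  11]
 [ 87  93  92  95  96  73  15   3  10  29  73  95  87  72  57  41]
 [ 90  91  89  94  95  60   5   4   8  35  82 103 106 103 105 111]
 [ 90  91  93  90  95  59   2   8   7  47  85 101  99 101 104 103]
 [ 91  89  94  93  90  83  35  25  43  75  92  98  97  98 100  97]
 [ 94  94  94  95  94  96  98  97 100 101  97  95  92  96 100  96]
 [ 92  90  89  93  94  91  98  94  97  94 101  93  94  99  98  95]]
top22
[[ 13  15  18  17  19  19  18  15   6  22  13  16   9  10  12  16]
 [ 22   7   5   9  17  17  13   4   3   2   6  11   4  12  13  18]
 [ 81  70  55  45  34  19   5   6   5   3  12  12  13   9   8  18]
 [ 92  94  93  95  95  71  18   3   7  10  28  31  23  14   3  12]
 [ 87  89  92  92  95  74  17   3  13  29  73  94  88  78  58  50]
 [ 87  89  90  93  90  64   4   7   6  33  78 103 103 104 107 111]
 [ 90  87  95  9
[... 164 characters left out ...]
 98  97  96  98  96]
 [ 93  91  91  90  94  95  93  94  92  97  94  95  95  95  97  98]]
47 [[[378.4, 204.8], [376.6, 204.5], [374.8, 204.3]], [[378.1, 207.5], [376.3, 207.2], [374.5, 206.9]], [[377.8, 209.7], [376.0, 209.4], [374.2, 209.1]], [[376.5, 211.3], [374.8, 211.0], [373.0, 210.8]]]
49 [[[377.7, 204.7], [375.9, 204.4], [374.1, 204.1]], [[377.4, 207.4], [375.6, 207.1], [373.8, 206.8]], [[377.1, 209.5], [375.3, 209.3], [373.5, 209.0]], [[375.8, 211.2], [374.1, 210.9], [372.3, 210.6]]]
51 [[[377.0, 204.6], [375.2, 204.3], [373.4, 204.0]], [[376.7, 207.3], [374.9, 207.0], [373.1, 206.7]], [[376.4, 209.4], [374.6, 209.1], [372.7, 208.8]], [[375.1, 211.1], [373.3, 210.8], [371.6, 210.5]]]
```

Top-view edges put the slider about 3.9 mm short of the clip. Right edges measure 44.5 against 48.3 along the track, and left edges 45.5 against 49.5. I'll go back and move it on 4 mm.

apply_moves(
  grip=[0.4,0.4,0.4,0.4,0.4,0.4,0.4,0.4,0.4,0.4],
  delta_pos=[
    [0.03,0,0],
    [0.07,0,0],
    [0.11,0,-0.01],
    [0.15,0,-0.02],
    [0.19,0,-0.04],
    [0.22,0,-0.05],
    [0.245,0,-0.06],
    [0.259,0,-0.08],
    [0.259,0,-0.1],
    [0.259,0,-0.12],
  ],
  twist=[
    [0,0,0],
    [0,0,0],
    [0,0,0],
    [0,0,0],
    [0,0,0],
    [0,0,0],
    [0,0,0],
    [0,0,0],
    [0,0,0],
    [0,0,0],
  ],
)

```text
time_s: 52.0
position: [639.5, -199.2, 99.4]
tool_rot: [0.997, -0.072, 0.004, -0.001]
wrist_force: [0.6, -0.4, -1.0]
gripper_width: 51.3
```

apply_moves(
  grip=[0.4,0.4,0.4,0.4,0.4,0.4,0.4,0.4,1,1],
  delta_pos=[
    [0,0,-0.015],
    [0,0,-0.03],
    [0,0,-0.045],
    [0,0,-0.058],
    [0,0,-0.066],
    [0,0,-0.069],
    [0,0,-0.069],
    [0,0,-0.069],
    [0,0,-0.069],
    [0,0,-0.069],
  ],
  twist=[
    [0,0,0],
    [0,0,0],
    [0,0,0],
    [0,0,0],
    [0,0,0],
    [0,0,0],
    [0,0,0],
    [0,0,0],
    [0,0,0],
    [0,0,0],
  ],
)

```text
time_s: 53.25
position: [639.7, -199.2, 30.8]
tool_rot: [0.997, -0.072, 0.004, -0.001]
wrist_force: [-1.5, 0.9, -1.1]
gripper_width: 19.7
```

apply_moves(
  grip=[1,1,1,1,1,1,1,1,1,1],
  delta_pos=[
    [0,0,0],
    [0,0,0],
    [0,0,0],
    [0,0.001,0],
    [0,0.002,0],
    [0,0.003,0],
    [0.0005,0.004,0],
    [0.0005,0.004,0],
    [0.0005,0.004,0],
    [0.0005,0.004,0],
  ],
  twist=[
    [0,0,0],
    [0,0,0],
    [0,0,0],
    [0,0,0],
    [0,0,0],
    [0,0,0],
    [0,0,0],
    [0,0,0],
    [0,0,0],
    [0,0,0],
  ],
)

```text
time_s: 54.5
position: [640.2, -195.1, 30.8]
tool_rot: [0.997, -0.072, 0.004, -0.001]
wrist_force: [1.4, -1.0, -1.3]
gripper_width: 19.3
```

apply_moves(
  grip=[0.8,0.6,0.4,0.4,0.4,0.4,0.4,0.4,0.4,0.4],
  delta_pos=[
    [0,0,0],
    [0,0,0],
    [0,0,0],
    [0,0,0],
    [0,0,0.02],
    [0,0,0.05],
    [0,0,0.08],
    [0,0,0.11],
    [0,0,0.13],
    [0,0,0.13],
  ],
  twist=[
    [0,0,0],
    [0,0,0],
    [0,0,0],
    [0,0,0],
    [0,0,0],
    [0,0,0],
    [0,0,0],
    [0,0,0],
    [0,0,0],
    [0,0,0],
  ],
)

```text
time_s: 55.75
position: [641.2, -195.3, 162.9]
tool_rot: [0.997, -0.072, 0.006, -0.001]
wrist_force: [0.2, -0.1, 0.1]
gripper_width: 51.1
```

apply_moves(
  grip=[0.4,0.4,0.4,0.4,0.4,0.4,0.4,0.4,0.4,0.4],
  delta_pos=[
    [-0.02,0,0.01],
    [-0.05,0,0.03],
    [-0.09,0,0.05],
    [-0.13,0,0.06],
    [-0.17,0,0.06],
    [-0.2,0,0.06],
    [-0.23,0,0.06],
    [-0.25,0,0.06],
    [-0.26,0,0.06],
    [-0.26,0,0.06],
  ],
  twist=[
    [0,0,0],
    [0,0,0],
    [0,0,0],
    [0,0,0],
    [0,0,0],
    [0,0,0],
    [0,0,0],
    [0,0,0],
    [0,0,0],
    [0,0,0],
  ],
)

```text
time_s: 57.0
position: [380.9, -195.2, 222.6]
tool_rot: [0.997, -0.072, 0.006, -0.001]
wrist_force: [0.2, 0.3, 0.6]
gripper_width: 51.0
```

Run:
```python
from h import *
st();s=grab("side","side23");crop(s,365,265,50,70,9,"z23");t=grab("top","top23");crop(t,355,180,75,45,10,"z24")
print(cv2.cvtColor(t,cv2.COLOR_BGR2GRAY)[194:199,370:388])
print(cv2.cvtColor(s,cv2.COLOR_BGR2GRAY)[278:300,388])
```

```text
t57.00 pos [ 380.9 -195.2  222.6] jaw 81.8 zax [ 0.013  0.001 -1.   ] F [0.2 0.3 0.6] w 51.0 j6 1.53
[[188 190 192 182 146  84  35  18  22  16  18  34  77 138 175 182 177 176]
 [184 187 189 169 124  61  20  26  25  24  21  38  88 154 181 187 186 185]
 [166 165 167 145  92  37  12  28  30  29  24  44 103 167 190 190 193 192]
 [114 110 117 103  62  19  19  25  29  24  24  52 113 167 189 189 190 191]
 [ 78  49  52  54  27  15  23  30  36  28  24  45 102 152 170 176 184 186]]
[222 188  81  41  41  40  33  25  22  21  22  22  20  20  23  20  22  27
  37  45  53  57]
```

View pics/z23.png

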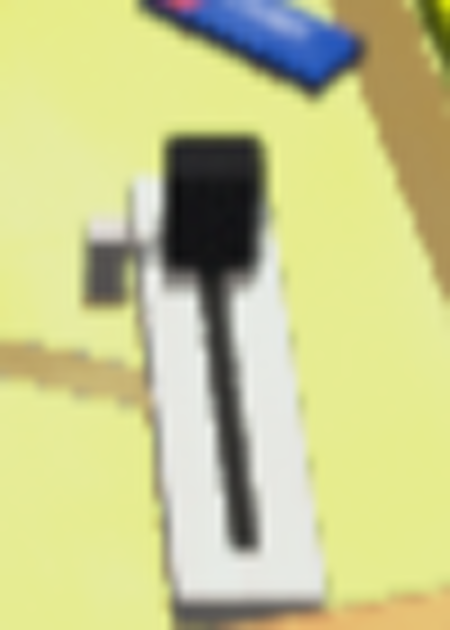

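View pics/z24.png

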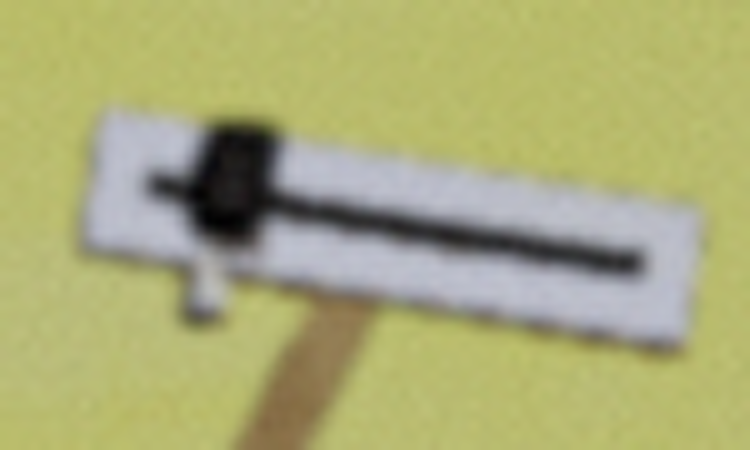

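View pics/side23.png

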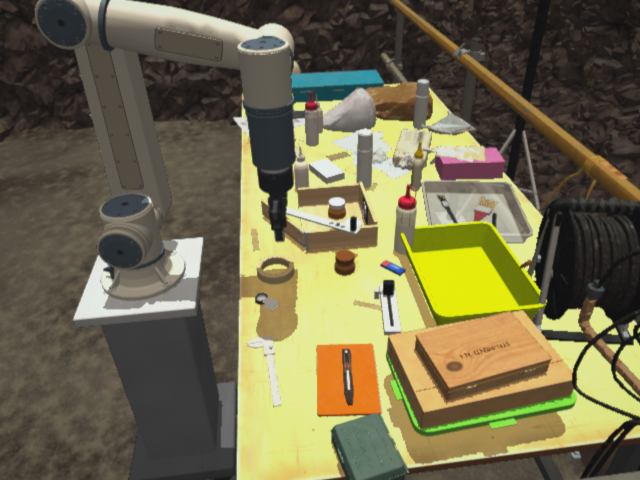

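View pics/top23.png

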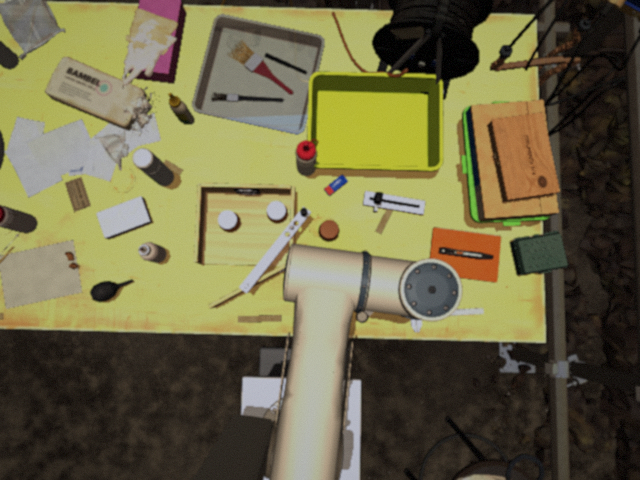

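Run:
```python
from h import *
crop(cv2.imread("pics/side23.png"),255,180,130,75,6,"z25")
crop(cv2.imread("pics/top23.png"),195,180,120,90,6,"z26")
```

```text
(no output)
```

View pics/z25.png

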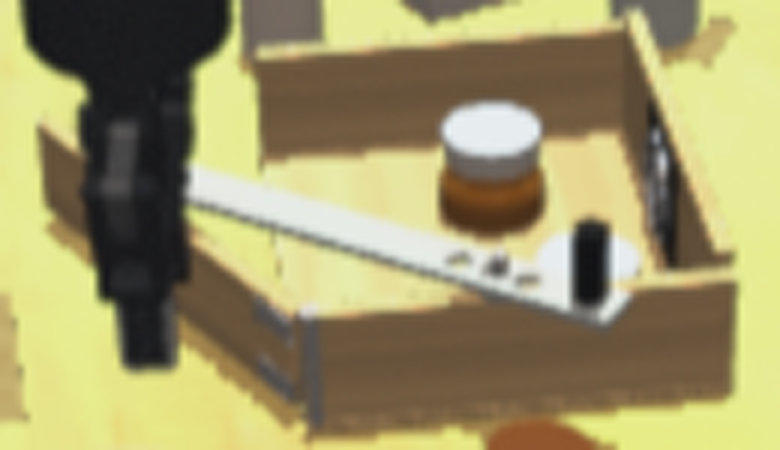

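View pics/z26.png

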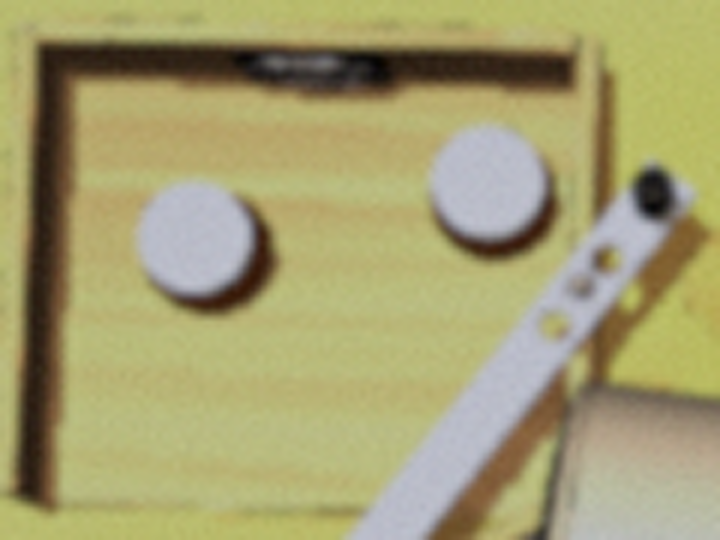

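The right-hand jar has been nudged to top crop (490,185), but it is still upright inside the bay. The peg shows through the middle hole at (583,287). Everything is in place, so I'll hand in.

```bash
python3 -c "
from plant import r
print(r.finish_job())"
```

```text
the job is handed in; nothing more can be done
None
```

I did all four steps in the order asked and handed the job in at about 57 s. No verdict was reported.

- **Cutter:** it lies flat on the orange notebook.
- **Jars:** both white-lid jars (only two were present) stand upright in the bay. The brown-lid look-alike was left alone. The right-hand jar was knocked a few centimetres aside late in the run, but the last pictures show it still upright inside the bay.
- **Gate:** the middle hole of the stay is down over the peg, which shows through it in both views, and the bar looks level.
- **Fan slider:** I first stopped about 4 mm short, went back and moved it on. The last top view puts the slider at 48.8–49.5 mm along the track (from its centre) and the clip at 48.3–49.5 mm. The side view puts the slider about 1 mm short of the clip (47.6 against 48.7 mm), which is within the calibration error.
- **Dropper bottle:** it still stands where it was, and the robot is clear of everything.

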